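# Shut the feeder gate and load the hopper

### The arm

A 7-joint arm with a two-finger parallel gripper is mounted at the origin on the work surface. World frame = base frame: x ahead of the robot, y to its left, z up, the work surface at z = 0. Lengths are in m, angles in rad, forces in N, time in s.
With the tool pointing down it reaches from about 0.35 to 0.9 m from the base axis. Payload 7.2 kg.
Tool frame: the origin (TCP) lies at the very end of the fingers, on their centre line; the grasp point (between the pads) lies 19 mm behind it (tcp_to_grasp is the distance from the TCP to the grasp point, in m); z points along the fingers, y is the direction in which the jaws open and shut (so a half turn about z gives the same grasp; the last joint's range is limited). The gripper opens to 88 mm and grips with 3 to 60 N. Pads are 20 mm wide; open, the fingers measure 115 mm over their backs; the gripper's body (75 mm by 178 mm) begins 61 mm behind the grasp point.
Start: joints at [-1.204, 0.411, -0.013, 1.596, 0.006, 1.134, -0.082], TCP at [0.263, 0.567, 0.223] pointing down, gripper open.
Joint ranges: [-2.95, 2.95], [-0.29, 1.99], [-1.47, 1.44], [0.14, 2.54], [-1.03, 4.17], [0.13, 1.85], [-2.86, 2.86]. Speed limits (rad/s): [2.39, 2.39, 3.01, 3.01, 3.14, 3.14, 3.14].

### API

Orientations are given as a unit quaternion [x, y, z, w].
In Python, from plant import * gives the robot as it stands.
- The arm moves only by the shell command python3 -m crank 'ROWS' [FORCE]. ROWS is JSON, one flat list of numbers, 7 for each row, row after row: the shift along the world's x, y, z in m, then the turn, a rotation vector about the world's x, y, z in rad, then the finger opening in m, from 0 to 0.0878. A call has 1 to 12 rows; each row shifts and turns the pose as measured when the row begins; what a row does not reach is not made up. A row lasts 1/10 s, in which the tool goes at most 50 mm and 8.59 degrees, less where a joint would pass 70% of its speed; a pose out of reach is approached as far as the arm can. A call is refused whole if a number of a shift passes 0.05 or a number of a turn 0.15, either way. A call with a gripper value outside its range is refused whole. The fingers move at their own pace and stop on an object; FORCE is the grip in N (left out, the last holds). Time passes only in rows, so rows that do not move let the fingers close. It gives the time, the measured TCP pose, the force and the opening at its end, in the units of the state.
- observe(): the state, without advancing time (a new reading comes with each control period).
- get_image(name): name is "side" or "top"; returns the picture (420x560x3 uint8, red, green, blue); there is no depth.
- camera_info(name): a dict with "intrinsics" (3x3 intrinsics, pixels), "D" ([k1, k2, p1, p2, k3] as OpenCV has them; the pictures are not rectified), "R" (3x3) and "t" (3): a world point X has camera coordinates R X + t. Camera axes: x right, y down, z forward; pixel columns grow to the right and rows downward; lengths in m; the calibration is good to about 2 mm. A picture is of the moment at which its call begins. camera_info takes no time and is no camera call.
- sign_off(): hands the job in, once; it reports no verdict.
Trained networks look in the newest picture that a camera, given by its name, has taken for a name from the list of things; names that differ only in an ending like _2 or _b are one class to them, and where a whole thing is asked for, a point or a joint stands for the part that bears it (a point fixed in the world has none). Each returns a list of dicts, best first, with "confidence" (0 to 1); they miss things now and then, are a little off and sometimes report something else, mostly with a low value. They report only what shows in the picture. A call takes as long as a camera call. They do not tell look-alikes from the thing itself.
- regions_of(camera, name): "region" (420x560 bool, what is visible of it) and "rect" ([left, top, right, bottom] in pixels, round what is visible of it).
The state is a dict: "time": time; "joint_pos": joint angles; "joint_vel": joint speeds; "effort": joint torques, N m; "eef_pos": TCP position; "eef_rot": TCP orientation; "ft_force": force on the tool from outside, world axes, zero at the start; "moment": the same for the moment, N m; "grip_width": finger opening in m.
Only numpy, scipy, OpenCV 4.12 (cv2) and the standard library are available. Lean on these libraries where they do the work, as an engineer would, in place of code of your own. Each camera call takes 0.05 s, during which the arm holds its last target. There are 200 camera calls.

### The job

First close the feeder's drain gate: take the flat screwdriver from its block, turn it lightly on the brass screw until the blade drops into the slot, turn the screw clockwise to its stop, and stand the screwdriver back in its block. Then collect every loose hex nut from the bench into the steel cup, and only then lift the cup by its handle and pour all the nuts into the blue hopper. Finish with every nut in the hopper and the empty cup standing upright in the middle of its black mat, and leave everything else on the bench where it is.

Things in the scene. Friction and masses are not known exactly. Their poses are not given: they have to be found in the camera images.
- feeder: the parts feeder, bolted to the bench: origin on the bench under the centre of the blue hopper, x and y along the hopper's sides. Hopper: square, mouth 120 x 120 mm inside, 4 mm walls, rim 72 mm above the bench, steel floor at 34 mm with a 50 mm square drain hole in its middle.
- hopper (a point): centre of the hopper's floor level, 34 mm above the bench. Around it a grey base plate 6 mm thick reaches x -85 to 135 mm, y -66 to 134 mm in the feeder's frame; a post at y = +88 mm carries the gate hub and its slotted screw, 36 mm across
- slot (a point): on the axis of the brass slotted screw, at the floor of its slot (69 mm above the bench); turns with the screw. x runs along the slot, away from the post over the yellow gate; z up. The slot is 18 mm long (closed ends), 5.5 mm wide, 7 mm deep; the flat top of the screw is at 76 mm
- gate (a joint): angle of the screw and of the yellow swing gate fixed to it, rad: 0 gate fully open (swung out behind the hopper), growing as the screw is turned clockwise seen from above, 1.57 at the closed stop, where the gate lies under the drain hole. Needs about 0.06 N m; stays where it is left
- driver: flat screwdriver, 122 mm long, 90 g; at the start it stands blade down in its block. Origin at the middle of the blade's edge, z up towards the handle, x along the blade's edge. Square black guard 32 mm wide at 56 to 62 mm above the edge; square red handle 24 x 24 mm (sides along x and y) from 62 to 122 mm.
- blade (a point): middle of the driver's blade edge (the driver's origin). The blade is 14 mm wide (x), 2.5 mm thick (y), 16 mm tall, its shank 9 mm round. In the slot it has 2 mm play each way lengthways, 1.5 mm crossways, and some 0.2 rad of turn either way
- stand: the driver's wooden block, 80 x 80 mm, 60 mm high, fixed; origin at the centre of its underside. In the middle of its top a square hole 20 mm wide goes right through; the driver stands in it on its guard, blade edge 4 mm above the bench
- mat: the cup's black rubber mat, 150 x 150 mm, 3 mm thick, fixed; origin at the centre of its underside
- cup: polished steel flared cup, 200 g when empty, slippery inside (friction about 0.2): foot 58 mm, rim 108 mm across outside, 46 mm high, 3 mm wall, inner floor 4 mm above its underside. Origin at the centre of its underside, z up through the mouth. A black handle, a level bar 12 mm wide and 18 mm tall (28 to 46 mm above the underside), runs along +x from 48 to 114 mm from the axis
- cup_grip (a point): middle of the cup's handle bar, 84 mm from the cup's axis along its x, 37 mm above its underside
- nut1: steel hex nut, 19 mm across flats, 22 mm across corners, 14 mm high, 30 g, 11 mm bore; loose on the bench at the start; origin at the centre of one flat end, z along its bore, x towards a corner. None if absent in this run
- nut2: steel hex nut, 19 mm across flats, 22 mm across corners, 14 mm high, 30 g, 11 mm bore; loose on the bench at the start; origin at the centre of one flat end, z along its bore, x towards a corner. None if absent in this run
- nut3: steel hex nut, 19 mm across flats, 22 mm across corners, 14 mm high, 30 g, 11 mm bore; loose on the bench at the start; origin at the centre of one flat end, z along its bore, x towards a corner. None if absent in this run
- nut4: steel hex nut, 19 mm across flats, 22 mm across corners, 14 mm high, 30 g, 11 mm bore; loose on the bench at the start; origin at the centre of one flat end, z along its bore, x towards a corner. None if absent in this run
- nut5: steel hex nut, 19 mm across flats, 22 mm across corners, 14 mm high, 30 g, 11 mm bore; loose on the bench at the start; origin at the centre of one flat end, z along its bore, x towards a corner. None if absent in this run
- nut6: steel hex nut, 19 mm across flats, 22 mm across corners, 14 mm high, 30 g, 11 mm bore; in the cup at the start; origin at the centre of one flat end, z along its bore, x towards a corner. None if absent in this run
- nut7: steel hex nut, 19 mm across flats, 22 mm across corners, 14 mm high, 30 g, 11 mm bore; in the cup at the start; origin at the centre of one flat end, z along its bore, x towards a corner. None if absent in this run
- washer: brass washer 40 mm across, 5 mm high; a bystander to leave where it is; origin at the centre of its underside
- eraser: white eraser 50 x 22 x 14 mm; a bystander to leave where it is; origin at the centre of its underside
- tape: roll of blue tape 90 mm across, 24 mm high; a bystander to leave where it is; origin at the centre of its underside
- oil: bottle 56 mm across, 130 mm high; a bystander to leave where it is; origin at the centre of its underside
- weight: brass weight 50 mm across, 62 mm high; a bystander to leave where it is; origin at the centre of its underside
Mind the look-alikes: they are no part of the job. Several things look just like the driver: the one meant starts farthest to the robot's left.

How it is judged:
By the outcome, as a careful person would: the job done as asked, in the order asked, and still so for the second after the job is handed in, with the robot touching nothing.
Of nut1, nut2, nut3, nut4, nut5 only 3 to 5 are there at a start; the rules pass over those that are not, and their reading is None.
At some moment in a run one of nut1, nut2, nut3, nut4, nut5 may be knocked a few centimetres aside while the robot is not near it.
It also fails if it takes over 192 s, if anything falls off the work surface, if the arm or the gripper's body presses on something with over 40 N, if the wrist force passes 120 N, or if a joint passes its speed limit or range.

## Working session

There is one attempt and no reset: what is moved stays moved. The work goes in short steps, Python scripts to look and compute and a shell command to move; the robot and the scene stay as the last step left them, time stands still between calls to the robot, and variables do not carry over. Pictures are saved under pics/ and viewed, about 12 in all and at most 16, crops included, and the job is handed in when it is done.

```bash
mkdir -p pics; ls
python3 - <<'E'
from plant import *
import cv2
s=observe();print({k:(v if isinstance(v,float) else [round(float(q),3) for q in v]) for k,v in s.items()} if 1 else 0)
for c in("side","top"):
    im=get_image(c);cv2.imwrite(f"pics/{c}0.png",im[:,:,::-1])
    i=camera_info(c);print(c,i)
E
```

```text
pics
{'time': 0.0, 'joint_pos': [-1.204, 0.412, -0.013, 1.597, 0.006, 1.134, -0.082], 'joint_vel': [-0.001, 0.0, -0.001, -0.001, -0.001, -0.002, -0.001], 'effort': [-0.001, -58.795, 0.641, -29.109, -0.054, 0.018, 0.0], 'eef_pos': [0.263, 0.566, 0.222], 'eef_rot': [0.216, 0.976, -0.001, -0.0], 'ft_force': [-0.838, 0.166, -0.129], 'moment': [0.014, -0.028, -0.017], 'grip_width': 0.08816872043680733}
side {'intrinsics': array([[446.6037784 ,   0.        , 280.02888367],
       [  0.        , 446.6037784 , 210.24136589],
       [  0.        ,   0.        ,   1.        ]]), 'D': array([-0.05398726,  0.        ,  0.        ,  0.        ,  0.        ]), 'R': array([[-0.96893847, -0.24645606,  0.02043671],
       [-0.1762026 ,  0.6300219 , -0.75632337],
       [ 0.1735249 , -0.73643181, -0.65387865]]), 't': array([0.53092313, 0.19515919, 0.93731447])}
top {'intrinsics': array([[516.97442725,   0.        , 282.36309043],
       [  0.        , 516.97442725, 208.28363925],
       [  0.        ,   0.        ,   1.        ]]), 'D': array([-0.05771307,  0.        ,  0.        ,  0.        ,  0.        ]), 'R': array([[ 1.97197206e-02, -9.99796015e-01,  4.36581037e-03],
       [-9.73624567e-01, -2.01959003e-02, -2.27260485e-01],
       [ 2.27302299e-01,  2.30853040e-04, -9.73824220e-01]]), 't': array([-0.02823841,  0.5629561 ,  1.19409647])}
```

View pics/top0.png

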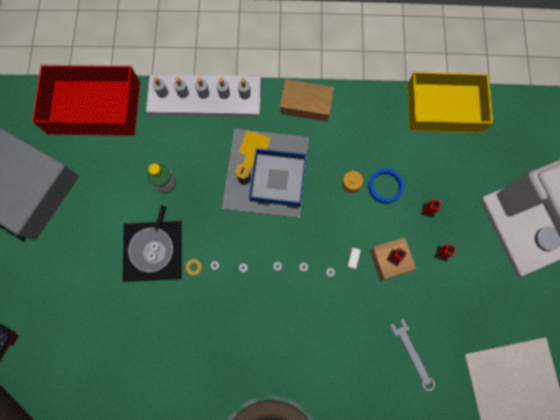

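View pics/side0.png

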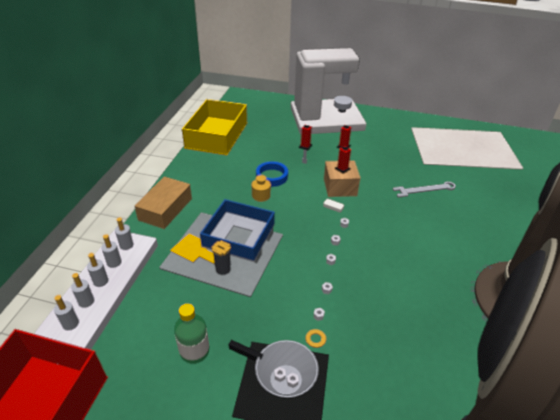

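```bash
cat > h.py <<'E'
from plant import *
import numpy as np, cv2
from scipy.optimize import minimize
from scipy.spatial.transform import Rotation as Ro
CI={c:camera_info(c) for c in("side","top")}
def proj(c,X):
    i=CI[c];return cv2.projectPoints(np.asarray(X,float).reshape(-1,3),cv2.Rodrigues(i["R"])[0],i["t"],i["intrinsics"],i["D"])[0][:,0]
def back(c,uv,z):
    i=CI[c];p=cv2.undistortPoints(np.array(uv,float).reshape(-1,1,2),i["intrinsics"],i["D"])[:,0]
    d=np.c_[p,np.ones(len(p))]@i["R"];o=-i["R"].T@i["t"]
    return o+d*((z-o[2])/d[:,2])[:,None]
def box(x0,x1,y0,y1,z0,z1): return np.array([[x,y,z] for x in(x0,x1) for y in(y0,y1) for z in(z0,z1)])
def cyl(r,z0,z1,r1=None,x=0,y=0):
    a=np.linspace(0,2*np.pi,33)[:-1]; r1=r if r1 is None else r1
    return np.array([[x+q*np.cos(t),y+q*np.sin(t),z] for q,z in((r,z0),(r1,z1)) for t in a])
M={"stand":[box(-.04,.04,-.04,.04,0,.06)],
"driver":[box(-.012,.012,-.012,.012,.066,.126),box(-.016,.016,-.016,.016,.06,.066)],
"mat":[box(-.075,.075,-.075,.075,0,.003)],
"cup":[cyl(.029,.003,.049,.054),box(.048,.114,-.006,.006,.031,.049)],
"hexnut":[cyl(.0105,0,.014)],
"hopper":[box(-.064,.064,-.064,.064,.006,.072)],
"plate":[box(-.085,.135,-.066,.134,0,.006),box(-.064,.064,-.064,.064,.006,.072),cyl(.018,0,.076,y=.088)]}
S=4
def sil(c,parts,p,S=S):
    m=np.zeros((420*S,560*S),np.uint8)
    R=np.array([[np.cos(p[2]),-np.sin(p[2])],[np.sin(p[2]),np.cos(p[2])]])
    for P in parts:
        X=P.copy();X[:,:2]=P[:,:2]@R.T+p[:2]
        uv=(proj(c,X)+.5)*S-.5
        cv2.fillConvexPoly(m,cv2.convexHull(np.round(uv*16).astype(np.int32)),1,shift=4)
    return cv2.resize(m.astype(np.float32),(560,420),interpolation=cv2.INTER_AREA)
def fit(parts,masks,p0,ignore={}):
    def f(p):
        e=0
        for c,m in masks.items():
            s=sil(c,parts,p);w=1-ignore.get(c,np.zeros_like(s))
            e+=(np.abs(s-m)*w).sum()/ (m.sum()+1)
        return e
    best=None
    s0=np.vstack([p0]+[np.array(p0)+d for d in np.diag([.008,.008,.15])])
    r=minimize(f,p0,method="Nelder-Mead",options=dict(initial_simplex=s0,xatol=2e-4,fatol=1e-4,maxiter=150))
    return r.x,r.fun
def st():
    s=observe();R=Ro.from_quat(s["eef_rot"]);m=R.as_matrix()
    print("t%.2f"%s["time"],"pos",np.round(s["eef_pos"],4),"z",np.round(m[:,2],3),"yawY %.3f"%np.arctan2(m[1,1],m[0,1]),"F",np.round(s["ft_force"],1),"M",np.round(s["moment"],2),"w %.4f"%s["grip_width"]);return s
E
python3 - <<'E'
from h import *
import pickle
out={}
for c in("top","side"):
    im=get_image(c)
    for n in["feeder","gate","driver","stand","mat","cup","nut1","eraser","tape","oil","weight","washer"]:
        r=regions_of(c,n);out[c,n]=r
        print(c,n,[(round(q["confidence"],2),[int(v) for v in q["rect"]]) for q in r if q["confidence"]>.2])
pickle.dump(out,open("reg.pkl","wb"))
im=cv2.imread("pics/top0.png")
a=cv2.resize(im[120:225,215:320],None,fx=3.8,fy=3.8,interpolation=cv2.INTER_CUBIC)
b=cv2.resize(im[190:295,365:470],None,fx=3.8,fy=3.8,interpolation=cv2.INTER_CUBIC)
cv2.imwrite("pics/crop1.png",np.hstack([a,b]))
E
```

```text
top feeder [(0.71, [222, 126, 310, 218]), (0.21, [348, 247, 361, 266])]
top gate [(0.96, [233, 134, 268, 181])]
top driver [(0.72, [388, 250, 410, 266]), (0.72, [434, 244, 456, 259]), (0.66, [423, 198, 437, 213])]
top stand [(0.97, [372, 234, 416, 282])]
top mat [(0.78, [121, 222, 182, 280])]
top cup [(0.87, [128, 203, 173, 270])]
top nut1 [(0.59, [152, 242, 158, 252]), (0.57, [296, 261, 309, 269]), (0.55, [274, 262, 286, 273]), (0.54, [212, 261, 220, 269]), (0.41, [147, 252, 155, 259]), (0.39, [326, 270, 334, 276])]
top eraser [(0.5, [346, 249, 360, 262])]
top tape [(0.7, [369, 168, 404, 206]), (0.23, [220, 124, 308, 220])]
top oil [(0.57, [143, 163, 174, 194])]
top weight [(0.89, [341, 169, 363, 194]), (0.72, [386, 250, 409, 266])]
top washer [(0.41, [183, 257, 201, 275])]
side feeder [(0.76, [161, 199, 282, 295]), (0.69, [325, 252, 336, 267])]
side gate [(0.93, [170, 234, 231, 270])]
side driver [(0.87, [337, 149, 351, 175]), (0.69, [161, 199, 283, 298]), (0.48, [292, 150, 305, 166]), (0.47, [348, 135, 366, 154])]
side stand [(0.45, [175, 305, 210, 364])]
side mat [(0.92, [232, 342, 329, 416])]
side cup [(0.66, [173, 303, 209, 364]), (0.62, [232, 341, 315, 392])]
side nut1 [(0.72, [233, 340, 321, 393]), (0.64, [319, 287, 331, 291]), (0.53, [334, 235, 341, 244]), (0.53, [286, 374, 297, 388]), (0.4, [274, 369, 285, 386])]
side eraser [(0.65, [322, 198, 342, 208])]
side tape [(0.91, [257, 162, 287, 189]), (0.63, [320, 287, 331, 292]), (0.56, [234, 341, 319, 392]), (0.53, [286, 372, 298, 386])]
side oil [(0.77, [176, 305, 207, 363])]
side weight [(0.68, [249, 172, 273, 203])]
side washer [(0.79, [305, 332, 326, 347])]
```

View pics/crop1.png

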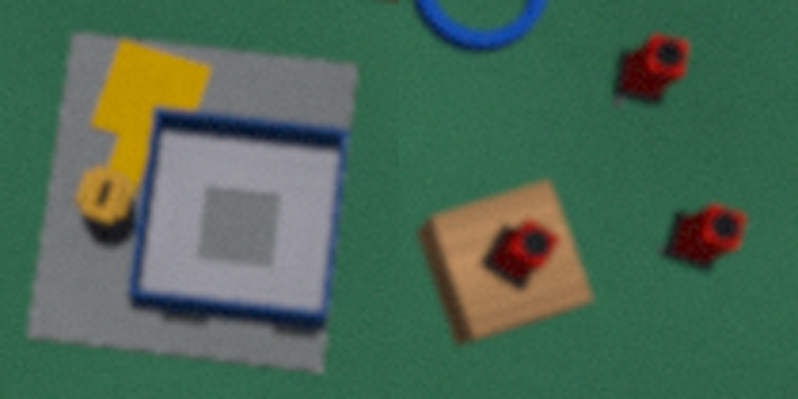

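```bash
cat >> h.py <<'E'
def nongreen(im,rect):
    h=cv2.cvtColor(im,cv2.COLOR_RGB2HSV).astype(int)
    g=(h[...,0]>62)&(h[...,0]<95)&(h[...,1]>90)
    m=np.zeros(im.shape[:2],np.float32);l,t,r,b=rect;m[t:b,l:r]=~g[t:b,l:r];return m
def red(im,rect):
    i=im.astype(int);q=(i[...,0]>1.8*i[...,1]+15)&(i[...,0]>1.8*i[...,2]+15)
    m=np.zeros(im.shape[:2],np.float32);l,t,r,b=rect;m[t:b,l:r]=q[t:b,l:r];return m
E
python3 - <<'E'
from h import *
im={c:cv2.imread(f"pics/{c}0.png")[:,:,::-1].copy() for c in("top","side")}
def rep(n,parts,masks,p0):
    for y in p0[2:]:
        rs=[]
        for cs in(["top"],["side"],["top","side"]):
            p,f=fit(parts,{c:masks[c] for c in cs if c in masks},[*p0[:2],y]) if any(c in masks for c in cs) else (np.zeros(3),0)
            rs.append((np.round(p,4),round(f,3)))
        print(n,rs)
fe=back("top",[(278,180)],.034)[0];print(fe)
rep("feeder",M["plate"],{"top":nongreen(im["top"],(216,122,316,222)),"side":nongreen(im["side"],(155,190,290,298))},[fe[0],fe[1],-.1])
s0=back("top",[(393,260)],.03)[0]
rep("stand",M["stand"]+M["driver"],{"top":nongreen(im["top"],(366,230,420,284)),"side":nongreen(im["side"],(323,138,364,198))},[s0[0],s0[1],.25])
d0=back("top",[(396,259)],.07)[0]
# driver: red handle only (top handle dark disc is inside)
H=[M["driver"][0]]
mt=nongreen(im["top"],(380,242,416,272));
r={c:red(im[c],q) for c,q in(("top",(380,242,416,272)),("side",(333,145,355,180)))}
for c in r: r[c]=cv2.morphologyEx(r[c],cv2.MORPH_CLOSE,np.ones((5,5)))
rep("driver",H,r,[d0[0],d0[1],.2,.5,.8,1.1])
c0=back("top",[(152,250)],.0)[0]
rep("mat+cup",M["mat"]+M["cup"],{"top":nongreen(im["top"],(112,200,190,286))},[c0[0],c0[1],.05])
import pickle
R=pickle.load(open("reg.pkl","rb"))
for c,i in(("top",0),("side",1)):
    m=R[c,"cup"][i]["region"].astype(np.float32);print(c,fit(M["cup"],{c:m},[c0[0],c0[1],-.2]))
both={"top":R["top","cup"][0]["region"].astype(np.float32),"side":R["side","cup"][1]["region"].astype(np.float32)}
print(fit(M["cup"],both,[c0[0],c0[1],-.2]))
# gate & nuts
hub=back("top",[(242.2,171)],.076);print("hub",hub, "side",back("side",[(222,247)],.076))
for k,u in enumerate([(215,266),(243,268),(278,267),(304,267),(331,272)]):
    m=nongreen(im["top"],(u[0]-9,u[1]-9,u[0]+10,u[1]+10))
    p=back("top",[u],.007)[0];sp=proj("side",[[p[0],p[1],.007]])[0].astype(int)
    ms=nongreen(im["side"],(sp[0]-10,sp[1]-10,sp[0]+11,sp[1]+11))
    a=[np.round(fit(M["hexnut"],q,[p[0],p[1],0])[0][:2],4) for q in({"top":m},{"side":ms})]
    print("nut",k,a)
E
```

```text
[ 0.64383536 -0.00435922  0.034     ]
feeder [(array([ 0.6461, -0.0024, -0.0987]), np.float64(0.021)), (array([ 0.6484, -0.0014, -0.0989]), np.float64(0.161)), (array([ 0.6473, -0.0019, -0.1016]), np.float64(0.191))]
stand [(array([ 0.4499, -0.2892,  0.2862]), np.float64(0.073)), (array([ 0.4511, -0.2868,  0.3475]), np.float64(0.112)), (array([ 0.4507, -0.2884,  0.3139]), np.float64(0.196))]
driver [(array([ 0.4493, -0.2875,  0.6672]), np.float64(0.222)), (array([ 0.4521, -0.2886,  0.1444]), np.float64(0.099)), (array([ 0.451 , -0.2882,  0.2131]), np.float64(0.5))]
driver [(array([ 0.4488, -0.2876,  0.4877]), np.float64(0.25)), (array([ 0.4521, -0.2883,  0.1441]), np.float64(0.099)), (array([ 0.45  , -0.2888,  0.4154]), np.float64(0.515))]
driver [(array([ 0.4491, -0.2877,  0.8193]), np.float64(0.247)), (array([ 0.4521, -0.2885,  0.1502]), np.float64(0.1)), (array([ 0.4503, -0.2887,  0.7388]), np.float64(0.554))]
driver [(array([ 0.4499, -0.2884,  0.6814]), np.float64(0.228)), (array([ 0.4515, -0.2892,  1.5878]), np.float64(0.115)), (array([ 0.4511, -0.2872,  1.709 ]), np.float64(0.499))]
mat+cup [(array([0.4621, 0.3102, 0.0863]), np.float64(0.163)), (array([0., 0., 0.]), 0), (array([0.4621, 0.3102, 0.0863]), np.float64(0.163))]
top (array([ 0.45802305,  0.3019758 , -0.19149976]), np.float64(0.11019206047058105))
side (array([ 0.45990816,  0.30411787, -0.20834609]), np.float64(0.12269237637519836))
(array([ 0.45881878,  0.30339976, -0.20434405]), np.float64(0.2588144540786743))
hub [[0.6527534  0.08359301 0.076     ]] side [[0.65330108 0.08676304 0.076     ]]
nut 0 [array([0.4285, 0.1491]), array([0.43  , 0.1494])]
nut 1 [array([0.4234, 0.0785]), array([0.4256, 0.0786])]
nut 2 [array([ 0.4296, -0.0068]), array([ 0.4315, -0.0056])]
nut 3 [array([ 0.4286, -0.0724]), array([ 0.4305, -0.0703])]
nut 4 [array([ 0.4161, -0.1387]), array([ 0.4191, -0.1375])]
```

Run:
```python
from h import *
im={c:cv2.imread(f"pics/{c}0.png")[:,:,::-1].copy() for c in("top","side")}
ms={}
for c,q in(("top",(383,244,414,271)),("side",(334,146,354,181))):
    h=cv2.cvtColor(im[c],cv2.COLOR_RGB2HSV).astype(int)
    wood=(h[...,0]>5)&(h[...,0]<25)&(h[...,2]>70)&(h[...,1]<190)
    green=(h[...,0]>62)&(h[...,0]<95)&(h[...,1]>90)
    k=np.zeros((420,560),np.float32);l,t,r,b=q;k[t:b,l:r]=~(wood|green)[t:b,l:r];ms[c]=cv2.morphologyEx(k,cv2.MORPH_OPEN,np.ones((3,3)))
for cs in(["top"],["side"],["top","side"]):
    g=[]
    for y in np.arange(0,1.57,.1):
        p,f=fit(M["driver"],{c:ms[c] for c in cs},[.450,-.288,y]);g.append((round(f,3),np.round(p,4).tolist()))
    print(cs,sorted(g)[:4])
v=[]
for c,q in(("top",(380,240,416,276)),("side",(326,146,362,182))):
    l,t,r,b=q;a=cv2.resize(im[c][t:b,l:r],(400,400),interpolation=cv2.INTER_CUBIC);v.append(a)
cv2.imwrite("pics/crop2.png",np.hstack(v)[:,:,::-1])
```

```text
['top'] [(np.float64(0.371), [0.4492, -0.2884, 0.7546]), (np.float64(0.372), [0.4487, -0.2876, 0.7072]), (np.float64(0.373), [0.4491, -0.2876, 0.7073]), (np.float64(0.375), [0.4486, -0.2878, 0.7785])]
['side'] [(np.float64(0.186), [0.4521, -0.29, 0.0993]), (np.float64(0.187), [0.452, -0.2901, 1.6776]), (np.float64(0.187), [0.452, -0.2898, 0.0975]), (np.float64(0.187), [0.452, -0.2898, 1.6671])]
['top', 'side'] [(np.float64(0.688), [0.4513, -0.2872, 0.1222]), (np.float64(0.688), [0.4513, -0.2872, 0.1254]), (np.float64(0.688), [0.4513, -0.2872, 1.702]), (np.float64(0.688), [0.4514, -0.2872, 1.7003])]
```

View pics/crop2.png

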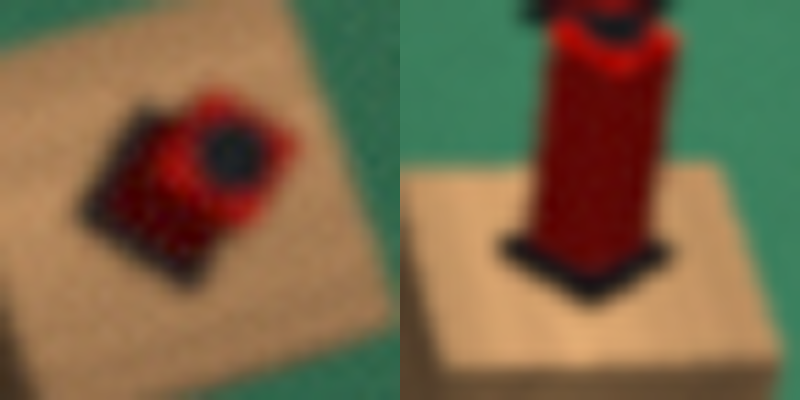

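```bash
python3 -m crank '[0.02,-0.045,0.01,0,0,-0.14,0.06, 0.02,-0.045,0.01,0,0,-0.14,0.06, 0.02,-0.045,0,0,0,-0.14,0.06, 0.02,-0.045,0,0,0,-0.14,0.06, 0.02,-0.045,0,0,0,-0.14,0.06, 0.02,-0.045,0,0,0,-0.14,0.06, 0.02,-0.045,0,0,0,-0.14,0.06, 0.02,-0.045,0,0,0,-0.14,0.06, 0.02,-0.045,0,0,0,-0.14,0.06, 0,-0.045,0,0,0,-0.14,0.06, 0,-0.045,0,0,0,-0.14,0.06, 0,-0.045,0,0,0,-0.14,0.06]' 20; python3 -c "
from h import *
st()"
```

```text
time: 2.6
eef_pos: [0.4418, 0.0175, 0.2441]
eef_rot: [0.884, 0.467, 0.006, 0.0]
ft_force: [1.3, -0.7, -0.1]
grip_width: 0.0596
t2.60 pos [0.4418 0.0175 0.2441] z [ 0.011  0.005 -1.   ] yawY -0.599 F [ 1.3 -0.7 -0.1] M [-0.06  0.09  0.  ] w 0.0596
```

```bash
python3 -m crank '[0.001,-0.044,0,-0.005,0.011,0.03,0.06, 0.001,-0.044,0,0,0,0,0.06, 0.001,-0.044,0,0,0,0,0.06, 0.001,-0.044,0,0,0,0,0.06, 0.001,-0.044,0,0,0,0,0.06, 0.001,-0.044,-0.02,0,0,0,0.06, 0.001,-0.041,-0.03,0,0,0,0.06, 0,0,-0.03,0,0,0,0.06, 0,0,0,0,0,0,0.06]' 20
python3 - <<'E'
from h import *
st()
v=[]
for c,q in(("top",(360,220,440,300)),("side",(300,120,380,200))):
    a=get_image(c);l,t,r,b=q;v.append(cv2.resize(a[t:b,l:r],(400,400),interpolation=cv2.INTER_CUBIC))
cv2.imwrite("pics/g1.png",np.hstack(v)[:,:,::-1])
E
```

```text
time: 3.5
eef_pos: [0.4472, -0.306, 0.1667]
eef_rot: [0.88, 0.475, 0.004, 0.003]
ft_force: [0.3, -0.1, -0.1]
grip_width: 0.0601
t3.50 pos [ 0.4472 -0.306   0.1667] z [ 0.01  -0.002 -1.   ] yawY -0.580 F [ 0.3 -0.1 -0.1] M [-0.03  0.16  0.07] w 0.0601
```

View pics/g1.png

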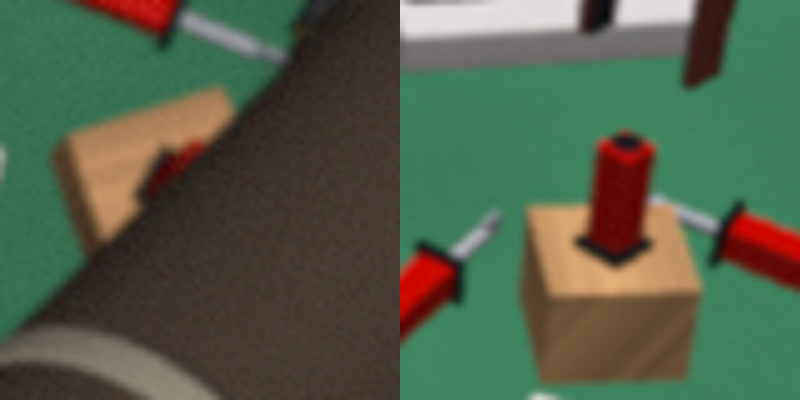

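```bash
python3 -m crank '[0.003,0.018,0,0.002,0.01,0.005,0.06, 0,0,0,0,0,0,0.06]' 20;  python3 -c "
from h import *
st()"
```

```text
time: 3.8
eef_pos: [0.4537, -0.2877, 0.1734]
eef_rot: [0.878, 0.479, 0.003, 0.003]
ft_force: [0.3, 0.2, 0.1]
grip_width: 0.0595
t3.80 pos [ 0.4537 -0.2877  0.1734] z [ 0.009 -0.003 -1.   ] yawY -0.572 F [0.3 0.2 0.1] M [-0.01  0.12  0.03] w 0.0595
```

```bash
python3 -m crank '[-0.004,0,-0.02,0.003,0.009,0,0.06, 0,0,-0.025,0,0,0,0.06, 0,0,-0.025,0,0,0,0.06, 0,0,-0.02,0,0,0,0.06, 0,0,0,0,0,0,0.06]' 20;  python3 -c "
from h import *
st()"
```

```text
time: 4.3
eef_pos: [0.4532, -0.287, 0.0845]
eef_rot: [0.876, 0.482, 0.004, 0.003]
ft_force: [-0.7, -0.9, 0.1]
grip_width: 0.0601
t4.30 pos [ 0.4532 -0.287   0.0845] z [ 0.01  -0.001 -1.   ] yawY -0.564 F [-0.7 -0.9  0.1] M [-0.04  0.09 -0.02] w 0.0601
```

```bash
python3 -m crank '[-0.003,-0.001,-0.005,0.001,0.01,0,0.06, -0.001,0,-0.003,0,0.005,0,0.06, 0,0,0,0,0,0,0.06]' 20;  python3 -c "
from h import *
st()
v=[]
for c,q in(('top',(360,220,440,300)),('side',(300,120,380,200))):
    a=get_image(c);l,t,r,b=q;v.append(cv2.resize(a[t:b,l:r],(400,400),interpolation=cv2.INTER_CUBIC))
cv2.imwrite('pics/g2.png',np.hstack(v)[:,:,::-1])
"
```

```text
time: 4.6
eef_pos: [0.4497, -0.2889, 0.0779]
eef_rot: [0.876, 0.482, -0.002, -0.0]
ft_force: [-0.6, -0.0, -0.2]
grip_width: 0.0599
t4.60 pos [ 0.4497 -0.2889  0.0779] z [-0.004 -0.001 -1.   ] yawY -0.564 F [-0.6 -0.  -0.2] M [-0.07  0.09  0.03] w 0.0599
```

View pics/g2.png

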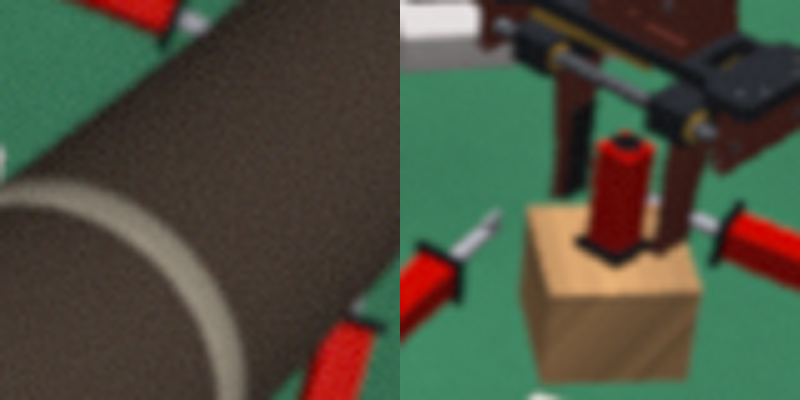

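```bash
python3 -m crank '[0,0,0,0,0,0,0.02, 0,0,0,0,0,0,0.015, 0,0,0,0,0,0,0.015, 0,0,0,0,0,0,0.015, 0,0,0,0,0,0,0.015, 0,0,0,0,0,0,0.015]' 30;  python3 -c "
from h import *
st()"
```

```text
time: 5.3
eef_pos: [0.4507, -0.2892, 0.0795]
eef_rot: [0.876, 0.483, -0.001, 0.001]
ft_force: [-0.7, 0.4, -0.7]
grip_width: 0.024
t5.30 pos [ 0.4507 -0.2892  0.0795] z [-0.    -0.002 -1.   ] yawY -0.564 F [-0.7  0.4 -0.7] M [-0.05  0.07 -0.03] w 0.0240
```

```bash
python3 -m crank '[0,0,0.02,0,0,0,0.015, 0,0,0.025,0,0,0,0.015, 0,0,0.025,0,0,0,0.015, 0,0,0.025,0,0,0,0.015, 0,0,0.025,0,0,0,0.015, 0,0,0.005,0,0,0,0.015, 0,0,0,0,0,0,0.015]' 30;  python3 -c "
from h import *
s=st();v=[]
p=np.array(s['eef_pos']);b=p-[0,0,.0755]
u=proj('side',[b])[0];print(u)
a=get_image('side');l,t=int(u[0])-40,int(u[1])-50;v.append(cv2.resize(a[t:t+80,l:l+80],(600,600),interpolation=cv2.INTER_CUBIC))
cv2.imwrite('pics/g3.png',np.hstack(v)[:,:,::-1])
"
```

```text
time: 6.0
eef_pos: [0.4482, -0.2881, 0.2067]
eef_rot: [0.876, 0.482, -0.002, -0.001]
ft_force: [-0.3, -0.4, -1.4]
grip_width: 0.0238
t6.00 pos [ 0.4482 -0.2881  0.2067] z [-0.005 -0.    -1.   ] yawY -0.564 F [-0.3 -0.4 -1.4] M [-0.03  0.09  0.02] w 0.0238
[346.49849594 146.00057851]
```

View pics/g3.png

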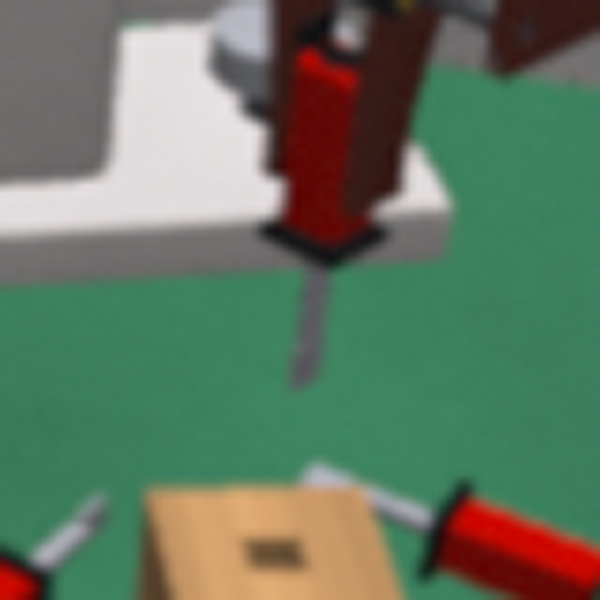

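Run:
```python
from h import *
s=observe();p=np.array(s['eef_pos']);b=p-[0,0,.0755]
a=get_image('side').astype(float)
u=proj('side',[b])[0];l,t=int(u[0])-7,int(u[1])-12
c=a[t:t+18,l:l+15]
al=np.clip((c[...,0]-60)/(105-60),0,1)  # placeholder: red channel separates gray from green
print(np.round(c[...,1]-c[...,0]).astype(int))
g=c[...,1]-c[...,0]; al=np.clip(1-g/np.median(g[-4:]),0,1)
full=np.zeros((420,560),np.float32);full[t:t+18,l:l+15]=al
for yaw in(-.564,1.007):
    best=min((( np.abs(sil('side',[box(-.007,.007,-.00125,.00125,0,.016)+[0,0,b[2]+dz],cyl(.0045,b[2]+.016+dz,b[2]+.056)],[b[0]+dx,b[1],yaw],8)-full)[t:t+18,l:l+15].sum(),dx,dz) for dx in np.arange(-.004,.005,.001) for dz in np.arange(-.004,.005,.001)))
    print(yaw,best)
```

```text
[[70 70 70 70 70 71 61 30  5  3 19 50 68 71 69]
 [68 70 71 69 69 69 58 25  3  3 25 55 68 70 69]
 [69 69 70 71 70 69 55 24  3  6 31 59 69 70 70]
 [69 68 69 71 71 69 52 21  3  6 33 60 69 70 70]
 [69 69 69 70 70 66 46 16  2  6 37 63 70 69 70]
 [69 69 69 69 70 66 40 11  0 10 42 65 70 70 69]
 [69 69 69 70 71 64 38 10  2 13 47 68 71 71 70]
 [70 69 69 71 70 63 32  7  0 13 46 67 71 69 68]
 [69 69 70 70 70 58 26  4  2 16 48 67 70 69 70]
 [69 69 70 70 68 50 20  3  1 19 50 69 71 70 70]
 [71 70 69 71 65 43 14  1  2 25 54 68 70 71 70]
 [70 69 70 71 64 39 12  0  7 31 58 70 70 70 70]
 [70 70 70 71 64 37 11  7 20 43 63 70 70 70 70]
 [70 70 70 71 65 40 21 32 50 63 69 69 69 69 70]
 [70 71 71 71 67 57 50 58 67 70 70 70 70 71 70]
 [70 71 71 71 70 68 67 69 71 71 71 70 70 71 70]
 [68 70 71 70 71 71 70 69 71 70 71 70 70 69 70]
 [70 70 70 70 70 71 68 71 71 71 71 71 70 71 71]]
-0.564 (np.float32(18.22768), np.float64(0.001), np.float64(-0.002))
1.007 (np.float32(12.950893), np.float64(0.001), np.float64(-0.002))
```

```bash
python3 -m crank '[0.015,0.027,0,0,0,0.142,0.015, 0.015,0.027,0,0,0,0.142,0.015, 0.015,0.027,0,0,0,0.142,0.015, 0.015,0.027,0,0,0,0.142,0.015, 0.015,0.027,0,0,0,0.142,0.015, 0.015,0.027,0,0,0,0.142,0.015, 0.015,0.027,0,0,0,0.142,0.015, 0.015,0.027,0,0,0,0.142,0.015, 0.015,0.027,0,0,0,0.142,0.015, 0.015,0.027,0,0,0,0.142,0.015, 0.015,0.027,0,0,0,0.142,0.015, 0.015,0.027,0,0,0,0.142,0.015]' 30;python3 - <<'E'
from h import *
s=st()
import pickle
R=pickle.load(open("reg.pkl","rb"))
im={c:cv2.imread(f"pics/{c}0.png")[:,:,::-1].copy() for c in("top","side")}
# brass disc
for c,q in(("top",(234,162,252,182)),("side",(210,238,234,256))):
    l,t,r,b=q;i=im[c].astype(int);m=np.zeros((420,560),np.float32)
    ctr=proj(c,[[.6555,.0855,.076]])[0]
    brass=(i[...,0]>i[...,2]*1.6)&(i[...,0]>110)
    m[t:b,l:r]=brass[t:b,l:r]
    print(c,ctr,[''.join('#' if v else '.' for v in row) for row in m[t:b,l:r]][0:0])
    print('\n'.join(''.join('#' if v else '.' for v in row) for row in m[t:b,l:r]))
    g=cv2.cvtColor(im[c],cv2.COLOR_RGB2GRAY)[t:b,l:r];print(g)
E
```

```text
time: 7.3
eef_pos: [0.6217, 0.0462, 0.1864]
eef_rot: [0.186, 0.982, -0.013, -0.007]
ft_force: [-0.2, -0.1, -1.2]
grip_width: 0.0239
t7.30 pos [0.6217 0.0462 0.1864] z [-0.018 -0.023 -1.   ] yawY 1.196 F [-0.2 -0.1 -1.2] M [-0.06 -0.06  0.02] w 0.0239
top [241.46691419 169.9152281 ] []
.........#########
.........#########
......############
...###############
...###############
..################
..################
..######..#######.
.#######.########.
.######..########.
.######..#######..
.######.#######...
..#############...
..############....
...###########....
......######......
.........#........
..................
..................
..................
[[114 117 117 117 114 115 119 118 120 133 141 145 144 145 143 144 143 141]
 [114 119 117 121 118 119 123 127 126 136 140 142 145 143 145 141 142 140]
 [117 119 118 124 127 130 136 139 134 139 141 139 140 141 143 143 142 137]
 [116 118 122 132 138 136 141 143 139 140 142 140 141 144 142 144 143 135]
 [115 118 124 137 143 141 140 142 138 133 137 140 139 139 142 142 141 134]
 [115 118 128 138 144 139 137 134 119 110 124 139 141 138 1
[... 2671 characters left out ...]
11 136 159 162 163 167 171 174 172 167 158 137 130 146 163 170 161
  136  97  63  45  37  36]
 [138 129 133 146 156 160 161 167 173 171 174 171 167 161 158 160 155 134
  101  69  49  39  38  37]
 [159 143 121 113 128 144 155 166 168 169 172 170 171 172 167 152 126  96
   73  52  39  37  38  39]
 [170 160 133  99  88 105 126 145 158 165 166 157 155 161 159 134  97  72
   56  44  35  37  36  37]
 [172 168 146 103  70  75  89 104 126 146 147 134 118 127 128 100  71  58
   43  39  41  45  41  41]
 [172 170 154 108  63  59  67  74  88 102 107  98  85  87  87  71  51  40
   36  43  60  71  66  57]
 [172 171 159 118  64  41  48  55  63  69  75  71  64  61  60  50  39  35
   35  51  84 104  99  88]]
```

Run:
```python
from h import *
for c,u in(("top",[(242.9,167),(241.2,173),(242.05,170)]),("side",[(218,245),(222.8,249),(220.5,247)])):
    for z in(.070,.074):
        b=back(c,u,z);d=b[0]-b[1] if c=="top" else b[1]-b[0];print(c,z,b[2].round(4),"yaw",np.arctan2(d[1],d[0]).round(3))
```

```text
top 0.07 [0.6572 0.0846 0.07  ] yaw -0.228
top 0.074 [0.6559 0.0842 0.074 ] yaw -0.228
side 0.07 [0.6587 0.0822 0.07  ] yaw 2.594
side 0.074 [0.6571 0.0858 0.074 ] yaw 2.594
```

```bash
cat >> h.py <<'E'
def bl():
    s=st();m=Ro.from_quat(s["eef_rot"]).as_matrix();b=np.array(s["eef_pos"])+m[:,2]*.0755
    print("blade",b.round(4),"err to hub",(np.array([.6561,.0853])-b[:2]).round(4),"blade yaw %.3f"%(np.arctan2(m[1,1],m[0,1])-1.571))
E
python3 -m crank '[0.017,0.02,0,0.023,-0.018,0.13,0.015, 0.017,0.019,0,0,0,0.12,0.015, 0,0,0,0,0,0,0.015, 0,0,0,0,0,0,0.015]' 30;python3 -c "
from h import *
bl()"
```

```text
time: 7.7
eef_pos: [0.6543, 0.0928, 0.177]
eef_rot: [0.052, 0.999, 0.001, -0.005]
ft_force: [-0.0, -0.4, -0.6]
grip_width: 0.0237
t7.70 pos [0.6543 0.0928 0.177 ] z [-0.01   0.002 -1.   ] yawY 1.467 F [-0.  -0.4 -0.6] M [ 0.   -0.08 -0.04] w 0.0237
blade [0.6535 0.0929 0.1015] err to hub [ 0.0026 -0.0076] blade yaw -0.104
```

```bash
python3 -m crank '[0.003,-0.008,-0.006,0,-0.008,0,0.015, 0,0,-0.006,0,0,0,0.015, 0,0,0,0,0,0,0.015]' 30;python3 -c "
from h import *
bl()"
```

```text
time: 8.0
eef_pos: [0.6554, 0.0812, 0.1617]
eef_rot: [0.055, 0.998, -0.0, -0.002]
ft_force: [0.3, 0.2, -0.5]
grip_width: 0.0242
t8.00 pos [0.6554 0.0812 0.1617] z [-0.005 -0.    -1.   ] yawY 1.461 F [ 0.3  0.2 -0.5] M [-0.01  0.01 -0.  ] w 0.0242
blade [0.6551 0.0811 0.0862] err to hub [0.001  0.0042] blade yaw -0.110
```

```bash
python3 -m crank '[0.001,0.004,-0.002,0,-0.005,0,0.015, 0,0,0,0,0,0,0.015, 0,0,0,0,0,0,0.015]' 30;python3 - <<'E'
from h import *
bl()
v=[]
for c,q in(("top",(222,150,262,190)),("side",(201,220,241,260))):
    a=get_image(c);l,t,r,b=q;v.append(cv2.resize(a[t:b,l:r],(400,400),interpolation=cv2.INTER_CUBIC))
cv2.imwrite("pics/h1.png",np.hstack(v)[:,:,::-1])
E
```

```text
time: 8.3
eef_pos: [0.6562, 0.084, 0.1598]
eef_rot: [0.056, 0.998, -0.0, 0.0]
ft_force: [0.2, 0.7, -0.8]
grip_width: 0.0236
t8.30 pos [0.6562 0.084  0.1598] z [ 0.001 -0.    -1.   ] yawY 1.458 F [ 0.2  0.7 -0.8] M [-0.02  0.03 -0.03] w 0.0236
blade [0.6562 0.084  0.0843] err to hub [-0.0001  0.0013] blade yaw -0.113
```

View pics/h1.png

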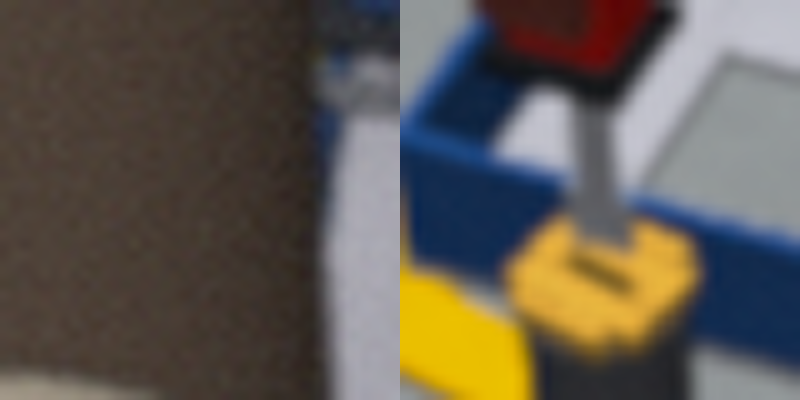

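```bash
python3 -m crank '[0,0.0015,-0.002,0,0,0,0.015, 0,0,-0.003,0,0,0,0.015, 0,0,-0.001,0,0,0,0.015, 0,0,0,0,0,0,0.015]' 30;python3 -c "
from h import *
bl()"
```

```text
time: 8.8
eef_pos: [0.6564, 0.0864, 0.1537]
eef_rot: [0.056, 0.998, 0.0, 0.001]
ft_force: [0.1, 0.4, -0.5]
grip_width: 0.0239
t8.80 pos [0.6564 0.0864 0.1537] z [ 0.001  0.    -1.   ] yawY 1.459 F [ 0.1  0.4 -0.5] M [-0.01 -0.04  0.  ] w 0.0239
blade [0.6565 0.0864 0.0782] err to hub [-0.0004 -0.0011] blade yaw -0.112
```

```bash
python3 -m crank '[0,-0.001,-0.002,0,0,0,0.015, 0,0,-0.001,0,0,0,0.015, 0,0,0,0,0,0,0.015]' 30;python3 -c "
from h import *
bl()"; python3 -m crank '[0,0,-0.001,0,0,-0.03,0.015, 0,0,-0.001,0,0,-0.03,0.015, 0,0,0,0,0,0,0.015]' 30;python3 -c "
from h import *
bl()"
```

```text
time: 9.1
eef_pos: [0.6564, 0.085, 0.1504]
eef_rot: [0.056, 0.998, -0.0, 0.001]
ft_force: [-0.1, 0.5, -0.4]
grip_width: 0.0241
t9.10 pos [0.6564 0.085  0.1504] z [ 0.001 -0.    -1.   ] yawY 1.459 F [-0.1  0.5 -0.4] M [-0.02 -0.01 -0.02] w 0.0241
blade [0.6565 0.085  0.0749] err to hub [-0.0004  0.0003] blade yaw -0.112
time: 9.4
eef_pos: [0.6564, 0.085, 0.1482]
eef_rot: [0.089, 0.996, -0.0, 0.001]
ft_force: [0.0, -0.2, -0.6]
grip_width: 0.0236
t9.40 pos [0.6564 0.085  0.1482] z [ 0.001 -0.    -1.   ] yawY 1.393 F [ 0.  -0.2 -0.6] M [-0.03  0.02  0.01] w 0.0236
blade [0.6565 0.0849 0.0727] err to hub [-0.0004  0.0004] blade yaw -0.178
```

```bash
python3 -m crank '[0,0,-0.001,0,0,-0.02,0.015, 0,0,-0.001,0,0,-0.02,0.015, 0,0,0,0,0,0,0.015]' 30;python3 -c "
from h import *
bl()"; python3 -m crank '[0,0,-0.001,0,0,0,0.015, 0,0,-0.001,0,0,0,0.015, 0,0,0,0,0,0,0.015]' 30;python3 - <<'E'
from h import *
bl()
a=get_image("side");cv2.imwrite("pics/h2.png",cv2.resize(a[215:265,191:251],(600,500),interpolation=cv2.INTER_CUBIC)[:,:,::-1])
E
```

```text
time: 9.7
eef_pos: [0.6565, 0.0852, 0.1461]
eef_rot: [0.11, 0.994, 0.0, 0.001]
ft_force: [0.2, 1.3, -1.5]
grip_width: 0.0241
t9.70 pos [0.6565 0.0852 0.1461] z [ 0.001 -0.    -1.   ] yawY 1.350 F [ 0.2  1.3 -1.5] M [ 0.02 -0.01  0.06] w 0.0241
blade [0.6566 0.0852 0.0706] err to hub [-0.0005  0.0001] blade yaw -0.221
time: 10.0
eef_pos: [0.6566, 0.0853, 0.1445]
eef_rot: [0.11, 0.994, 0.0, 0.001]
ft_force: [-0.7, -0.0, -0.0]
grip_width: 0.0236
t10.00 pos [0.6566 0.0853 0.1445] z [ 0.002  0.    -1.   ] yawY 1.350 F [-0.7 -0.  -0. ] M [-0.04  0.16  0.01] w 0.0236
blade [0.6567 0.0853 0.069 ] err to hub [-0.0006 -0.    ] blade yaw -0.221
```

View pics/h2.png

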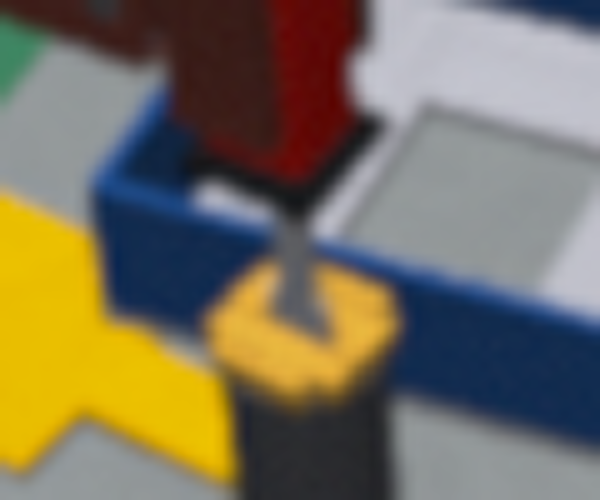

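```bash
python3 -m crank '[0,0,0,0,0,-0.08,0.015, 0,0,0,0,0,-0.08,0.015, 0,0,0,0,0,-0.08,0.015, 0,0,0,0,0,-0.08,0.015, 0,0,0,0,0,-0.08,0.015, 0,0,0,0,0,0,0.015]' 30;python3 -c "
from h import *
bl()"
```

```text
time: 10.65
eef_pos: [0.6563, 0.0841, 0.1445]
eef_rot: [0.313, 0.95, -0.001, 0.001]
ft_force: [0.5, -0.9, 0.6]
grip_width: 0.0241
t10.65 pos [0.6563 0.0841 0.1445] z [ 0.001 -0.001 -1.   ] yawY 0.935 F [ 0.5 -0.9  0.6] M [-0.01  0.07  0.06] w 0.0241
blade [0.6563 0.084  0.069 ] err to hub [-0.0002  0.0013] blade yaw -0.636
```

Moment ~0.06 N·m: the screw is turning. Continue.

```bash
python3 -m crank '[0,0.001,0,0,0,-0.08,0.015, 0,0,0,0,0,-0.08,0.015, 0,0,0,0,0,-0.08,0.015, 0,0,0,0,0,-0.08,0.015, 0,0,0,0,0,-0.08,0.015, 0,0,0,0,0,0,0.015]' 30;python3 -c "
from h import *
bl()"; python3 -m crank '[0,0.001,0,0,0,-0.08,0.015, 0,0,0,0,0,-0.08,0.015, 0,0,0,0,0,-0.08,0.015, 0,0,0,0,0,-0.08,0.015, 0,0,0,0,0,-0.08,0.015, 0,0,0,0,0,0,0.015]' 30;python3 - <<'E'
from h import *
bl()
E
```

```text
time: 11.25
eef_pos: [0.6562, 0.0842, 0.1445]
eef_rot: [0.495, 0.869, -0.001, 0.001]
ft_force: [-0.9, 0.6, 0.1]
grip_width: 0.0236
t11.25 pos [0.6562 0.0842 0.1445] z [-0.    -0.003 -1.   ] yawY 0.535 F [-0.9  0.6  0.1] M [-0.12  0.19  0.09] w 0.0236
blade [0.6562 0.084  0.069 ] err to hub [-0.0001  0.0013] blade yaw -1.036
time: 11.85
eef_pos: [0.6562, 0.0844, 0.1445]
eef_rot: [0.654, 0.757, -0.002, 0.001]
ft_force: [-0.9, -0.4, 0.1]
grip_width: 0.0243
t11.85 pos [0.6562 0.0844 0.1445] z [-0.002 -0.004 -1.   ] yawY 0.146 F [-0.9 -0.4  0.1] M [-0.12  0.14  0.03] w 0.0243
blade [0.656  0.0841 0.069 ] err to hub [0.0001 0.0012] blade yaw -1.425
```

```bash
python3 -m crank '[0,0.001,0,0.004,-0.002,-0.08,0.015, 0,0,0,0,0,-0.08,0.015, 0,0,0,0,0,-0.08,0.015, 0,0,0,0,0,0,0.015]' 30;python3 -c "
from h import *
bl()"; python3 -m crank '[0,0,0,0,0,-0.05,0.015, 0,0,0,0,0,-0.05,0.015, 0,0,0,0,0,0,0.015]' 30;python3 - <<'E'
from h import *
bl()
E
```

```text
time: 12.25
eef_pos: [0.656, 0.0842, 0.1446]
eef_rot: [0.735, 0.678, -0.0, 0.0]
ft_force: [-0.4, -0.4, 1.2]
grip_width: 0.0237
t12.25 pos [0.656  0.0842 0.1446] z [-0.    -0.001 -1.   ] yawY -0.082 F [-0.4 -0.4  1.2] M [-0.08  0.26  0.05] w 0.0237
blade [0.656  0.0842 0.0691] err to hub [0.0001 0.0011] blade yaw -1.653
time: 12.55
eef_pos: [0.656, 0.0842, 0.1445]
eef_rot: [0.764, 0.646, -0.0, 0.0]
ft_force: [0.0, -0.7, 0.5]
grip_width: 0.0237
t12.55 pos [0.656  0.0842 0.1445] z [-0.001 -0.001 -1.   ] yawY -0.167 F [ 0.  -0.7  0.5] M [-0.13  0.19  0.04] w 0.0237
blade [0.6559 0.0842 0.069 ] err to hub [0.0002 0.0011] blade yaw -1.738
```

```bash
python3 -m crank '[0,0,0,0,0,-0.05,0.015, 0,0,0,0,0,-0.05,0.015, 0,0,0,0,0,0,0.015]' 30;python3 -c "
from h import *
bl()"; python3 -m crank '[0,0,0,0,0,-0.05,0.015, 0,0,0,0,0,-0.05,0.015, 0,0,0,0,0,0,0.015]' 30;python3 - <<'E'
from h import *
bl()
a=get_image("side");cv2.imwrite("pics/h3.png",cv2.resize(a[205:285,161:261],(700,560),interpolation=cv2.INTER_CUBIC)[:,:,::-1])
E
```

```text
time: 12.85
eef_pos: [0.656, 0.0843, 0.1445]
eef_rot: [0.791, 0.612, -0.0, -0.0]
ft_force: [-0.7, -0.8, 0.6]
grip_width: 0.024
t12.85 pos [0.656  0.0843 0.1445] z [-0.001 -0.    -1.   ] yawY -0.254 F [-0.7 -0.8  0.6] M [-0.11  0.27  0.04] w 0.0240
blade [0.656  0.0842 0.069 ] err to hub [0.0001 0.0011] blade yaw -1.825
time: 13.15
eef_pos: [0.656, 0.0843, 0.1445]
eef_rot: [0.817, 0.576, -0.0, -0.0]
ft_force: [-0.3, 0.2, 0.9]
grip_width: 0.0236
t13.15 pos [0.656  0.0843 0.1445] z [-0.001 -0.    -1.   ] yawY -0.343 F [-0.3  0.2  0.9] M [-0.1   0.2   0.04] w 0.0236
blade [0.6559 0.0842 0.069 ] err to hub [0.0002 0.0011] blade yaw -1.914
```

View pics/h3.png

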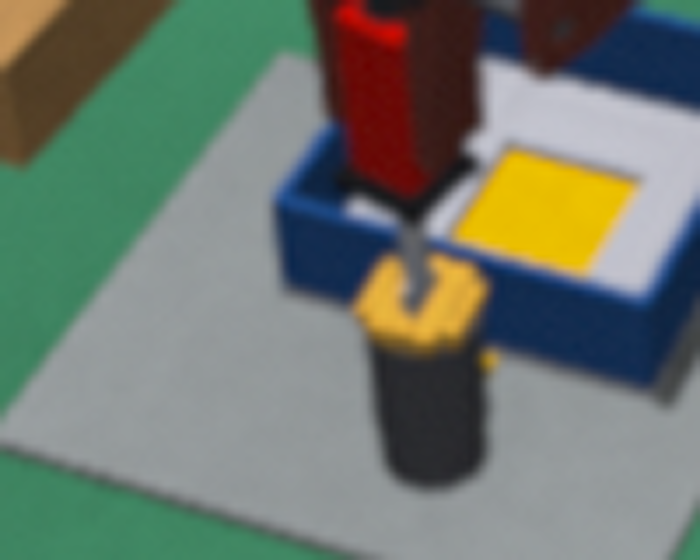

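```bash
for i in 1; do python3 -m crank '[0,0,0,0,0,-0.05,0.015, 0,0,0,0,0,-0.05,0.015, 0,0,0,0,0,0,0.015]' 30 >/dev/null;python3 -c "
from h import *
bl()"; python3 -m crank '[0,0,0,0,0,-0.04,0.015, 0,0,0,0,0,0,0.015]' 30 >/dev/null;python3 -c "
from h import *
bl()"; done
```

```text
t13.50 pos [0.6559 0.0843 0.1445] z [-0.001  0.    -1.   ] yawY -0.433 F [-0.6 -0.3  0.4] M [-0.07  0.23  0.11] w 0.0237
blade [0.6559 0.0843 0.069 ] err to hub [0.0002 0.001 ] blade yaw -2.004
t13.70 pos [0.6559 0.0843 0.1445] z [-0.001 -0.    -1.   ] yawY -0.466 F [ 0.3 -0.6  0.9] M [-0.1   0.21  0.21] w 0.0237
blade [0.6558 0.0843 0.069 ] err to hub [0.0003 0.001 ] blade yaw -2.037
```

```bash
python3 -m crank '[0,0,0,0,0,-0.03,0.015, 0,0,0,0,0,0,0.015]' 30 >/dev/null;python3 -c "
from h import *
bl()"; python3 -m crank '[0,0,0,0,0,0.07,0.015, 0,0,0,0,0,0.07,0.015, 0,0,0,0,0,0.06,0.015, 0,0,0,0,0,0,0.015]' 30 >/dev/null;python3 -c "
from h import *
bl()"; python3 -m crank '[0,0,0.005,0,0,0,0.015, 0,0,0.01,0,0,0,0.015, 0,0,0.015,0,0,0,0.015, 0,0,0.02,0,0,0,0.015, 0,0,0,0,0,0,0.015]' 30 >/dev/null;python3 -c "
from h import *
bl()"
```

```text
t13.90 pos [0.6559 0.0843 0.1445] z [-0.001 -0.    -1.   ] yawY -0.493 F [ 0.2 -0.4  1.5] M [-0.16  0.24  0.23] w 0.0237
blade [0.6558 0.0843 0.069 ] err to hub [0.0003 0.001 ] blade yaw -2.064
t14.30 pos [0.6562 0.0843 0.1446] z [-0. -0. -1.] yawY -0.281 F [-0.8  0.1 -0. ] M [-0.13  0.14 -0.03] w 0.0239
blade [0.6562 0.0842 0.0691] err to hub [-0.0001  0.0011] blade yaw -1.852
t14.80 pos [0.6563 0.0839 0.1989] z [ 0.    -0.001 -1.   ] yawY -0.286 F [-0.3  0.4 -0.6] M [-0.07  0.08 -0.02] w 0.0240
blade [0.6563 0.0839 0.1234] err to hub [-0.0002  0.0014] blade yaw -1.857
```

```bash
python3 -m crank '[-0.02,-0.037,0,0,0,-0.03,0.015, -0.02,-0.037,0,0,0,-0.03,0.015, -0.02,-0.037,0,0,0,-0.03,0.015, -0.02,-0.037,0,0,0,-0.03,0.015, -0.02,-0.037,0,0,0,-0.03,0.015, -0.02,-0.037,0,0,0,-0.03,0.015, -0.02,-0.037,0,0,0,-0.03,0.015, -0.02,-0.037,0,0,0,-0.03,0.015, -0.02,-0.037,0,0,0,-0.03,0.015, -0.02,-0.037,0,0,0,0,0.015, 0,0,0,0,0,0,0.015, 0,0,0,0,0,0,0.015]' 30 >/dev/null;python3 - <<'E'
from h import *
bl()
s=observe()
a=get_image("side");cv2.imwrite("pics/g4.png",cv2.resize(a[125:295,160:380],(792,612),interpolation=cv2.INTER_CUBIC)[:600,:,::-1])
E
```

```text
t16.00 pos [ 0.4457 -0.2948  0.2005] z [ 0.009  0.001 -1.   ] yawY -0.567 F [-0.3 -0.6 -0.2] M [-0.02  0.11 -0.04] w 0.0239
blade [ 0.4464 -0.2948  0.1251] err to hub [0.2097 0.3801] blade yaw -2.138
```

View pics/g4.png

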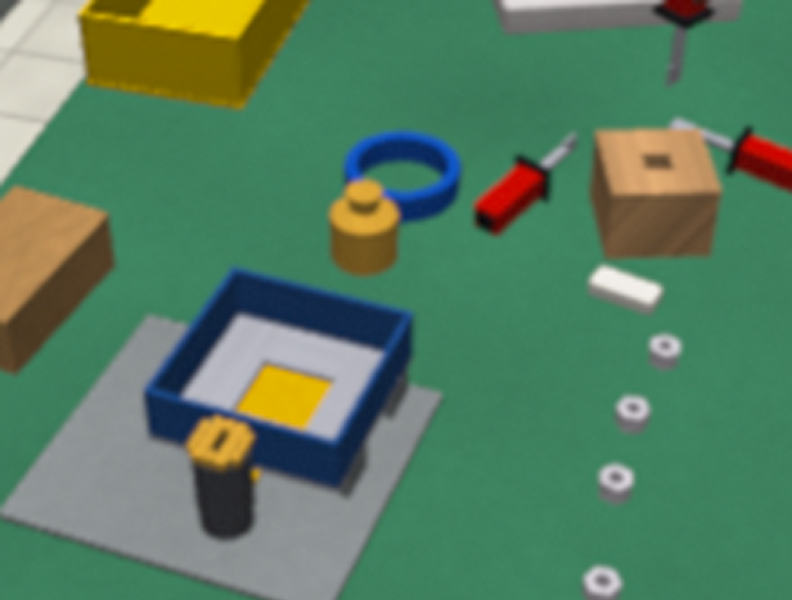

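```bash
python3 -m crank '[0.004,0.006,-0.01,0,0.009,0,0.015, 0,0,-0.01,0,0,0,0.015, 0,0,0,0,0,0,0.015]' 30 >/dev/null;python3 -c "
from h import *
bl();print('want .4507 -.2886')"
```

```text
t16.35 pos [ 0.452  -0.285   0.1785] z [-0.001  0.001 -1.   ] yawY -0.562 F [-0.4  0.  -1.2] M [-0.05  0.1  -0.02] w 0.0240
blade [ 0.4519 -0.2849  0.103 ] err to hub [0.2042 0.3702] blade yaw -2.133
want .4507 -.2886
```

```bash
python3 -m crank '[-0.001,-0.003,-0.01,0,0,0,0.015, 0,0,-0.01,0,0,0,0.015, 0,0,-0.005,0,0,0,0.015, 0,0,0,0,0,0,0.015]' 30 >/dev/null;python3 -c "
from h import *
bl();print('want .4507 -.2886')"
```

```text
t16.75 pos [ 0.4514 -0.2863  0.1499] z [-0.004  0.002 -1.   ] yawY -0.558 F [-0.4  1.4 -0.2] M [-0.    0.13 -0.01] w 0.0239
blade [ 0.4511 -0.2861  0.0744] err to hub [0.205  0.3714] blade yaw -2.129
want .4507 -.2886
```

```bash
python3 -m crank '[0,-0.0025,-0.005,-0.002,-0.004,0,0.015, 0,0,-0.02,0,0,0,0.015, 0,0,-0.02,0,0,0,0.015, 0,0,-0.015,0,0,0,0.015, 0,0,0,0,0,0,0.015]' 30 >/dev/null;python3 -c "
from h import *
bl();print('want .4507 -.2886')"
```

```text
t17.25 pos [ 0.452  -0.2907  0.0884] z [ 0.004 -0.002 -1.   ] yawY -0.559 F [ 0.4 -0.2 -0. ] M [-0.    0.12 -0.01] w 0.0241
blade [ 0.4524 -0.2908  0.0129] err to hub [0.2037 0.3761] blade yaw -2.130
want .4507 -.2886
```

```bash
python3 -m crank '[-0.001,0.002,-0.004,0.002,0.004,0,0.015, 0,0,-0.004,0,0,0,0.015, 0,0,0,0,0,0,0.015]' 30 >/dev/null;python3 -c "
from h import *
bl();print('want .4507 -.2886')"
```

```text
t17.55 pos [ 0.4515 -0.2896  0.0813] z [ 0.002 -0.001 -1.   ] yawY -0.560 F [-0.7  0.3 -0.9] M [-0.08  0.09 -0.02] w 0.0239
blade [ 0.4516 -0.2897  0.0058] err to hub [0.2045 0.375 ] blade yaw -2.131
want .4507 -.2886
```

```bash
python3 -m crank '[-0.0005,0.001,-0.0015,0,0,0,0.015, 0,0,0,0,0,0,0.03, 0,0,0,0,0,0,0.05, 0,0,0,0,0,0,0.06, 0,0,0,0,0,0,0.06, 0,0,0.02,0,0,0,0.06, 0,0,0.03,0,0,0,0.06, 0,0,0.04,0,0,0,0.06, 0,0,0.02,0,0,0,0.06]' 30 >/dev/null;python3 - <<'E'
from h import *
st()
a=get_image("side");cv2.imwrite("pics/g5.png",a[100:300,270:420,::-1])
# nuts refit from side
im=a
for k,p in enumerate([(.4285,.1491),(.4234,.0785),(.4296,-.0068),(.4286,-.0724),(.4161,-.1387)]):
    sp=proj("side",[[p[0],p[1],.007]])[0].astype(int)
    ms=nongreen(im,(sp[0]-11,sp[1]-11,sp[0]+12,sp[1]+12))
    q,f=fit(M["hexnut"],{"side":ms},[*p,0]);print(k,q[:2].round(4),round(f,2),"-> bias-corrected",(q[:2]-[.001,.0006]).round(4))
E
```

```text
t18.45 pos [ 0.4497 -0.2882  0.1922] z [-0.002 -0.001 -1.   ] yawY -0.561 F [ 0.6 -0.1 -0.6] M [ 0.01  0.03 -0.01] w 0.0602
0 [0.4301 0.1493] 0.13 -> bias-corrected [0.4291 0.1487]
1 [0.4255 0.0788] 0.12 -> bias-corrected [0.4245 0.0782]
2 [ 0.4315 -0.0056] 0.14 -> bias-corrected [ 0.4305 -0.0062]
3 [ 0.4306 -0.0703] 0.14 -> bias-corrected [ 0.4296 -0.0709]
4 [ 0.4192 -0.1374] 0.27 -> bias-corrected [ 0.4182 -0.138 ]
```

View pics/g5.png

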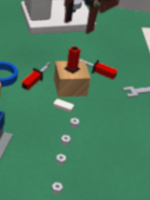

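```bash
python3 -m crank '[-0.006,0.03,0,0,0,0.11,0.06, -0.006,0.03,-0.01,0,0,0.11,0.06, -0.006,0.03,-0.02,0,0,0.11,0.05, -0.006,0.03,-0.03,0,0,0.11,0.045, -0.006,0.03,-0.03,0,0,0.11,0.045, 0,0,-0.02,0,0,0,0.045, 0,0,0,0,0,0,0.045, 0,0,0,0,0,0,0.045]' 30 >/dev/null;python3 -c "
from h import *
st();print('want .4175 -.1383')"
```

```text
t19.30 pos [ 0.4198 -0.1347  0.0834] z [ 0.011  0.001 -1.   ] yawY 0.011 F [ 0.1 -0.3  0. ] M [-0.06  0.07  0.01] w 0.0450
want .4175 -.1383
```

```bash
python3 -m crank '[-0.002,-0.003,-0.02,0,0.011,0,0.045, 0,0,-0.02,0,0,0,0.045, 0,0,-0.02,0,0,0,0.045, 0,0,-0.01,0,0,0,0.045, 0,0,0,0,0,0,0.045]' 30 >/dev/null;python3 -c "
from h import *
st();print('want .4175 -.1383')"
```

```text
t19.80 pos [ 0.423  -0.1419  0.0164] z [ 0.009 -0.001 -1.   ] yawY 0.005 F [ 0.5 -0.3  0.1] M [-0.08  0.08 -0.01] w 0.0449
want .4175 -.1383
```

```bash
python3 -m crank '[-0.005,0.003,-0.004,0,0.009,0,0.045, 0,0,-0.004,0,0,0,0.045, 0,0,-0.003,0,0,0,0.045, 0,0,0,0,0,0,0.045]' 30 >/dev/null;python3 - <<'E'
from h import *
st();print('want .4175 -.1383')
a=get_image("side");cv2.imwrite("pics/n1.png",cv2.resize(a[190:240,310:370],(600,500),interpolation=cv2.INTER_CUBIC)[:,:,::-1])
E
```

```text
t20.20 pos [ 0.4196 -0.1395  0.0072] z [ 0.004 -0.002 -1.   ] yawY 0.004 F [-0.2 -0.3  0.4] M [-0.09  0.05 -0.01] w 0.0449
want .4175 -.1383
```

View pics/n1.png

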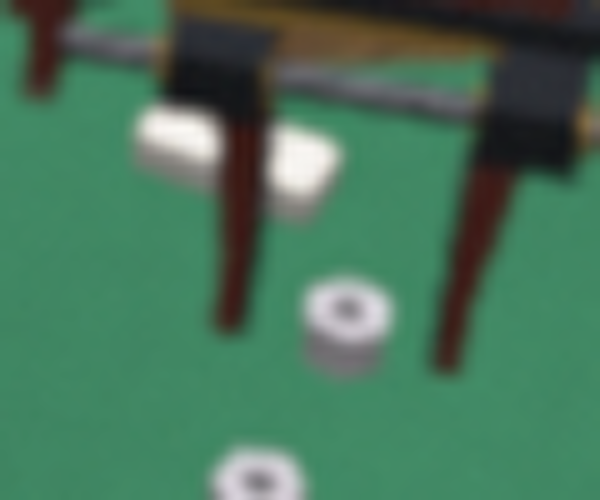

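```bash
python3 -m crank '[-0.001,0.001,-0.003,0,0.004,0,0.045, 0,0,0,0,0,0,0.02, 0,0,0,0,0,0,0.01, 0,0,0,0,0,0,0.01, 0,0,0,0,0,0,0.01, 0,0,0,0,0,0,0.01]' 20 >/dev/null;python3 -c "
from h import *
st()"; python3 -m crank '[0,0,0.02,0,0,0,0.01, 0,0,0.04,0,0,0,0.01, 0,0,0.03,0,0,0,0.01, 0,0,0,0,0,0,0.01]' 20 >/dev/null;python3 -c "
from h import *
st()"
```

```text
t20.85 pos [ 0.419  -0.1384  0.0045] z [ 0.001 -0.002 -1.   ] yawY 0.004 F [ 0.6 -0.4  0.1] M [-0.06  0.13  0.02] w 0.0187
t21.25 pos [ 0.4174 -0.1389  0.0965] z [-0.003 -0.002 -1.   ] yawY 0.002 F [-0.2  0.7 -1.6] M [-0.08  0.04  0.02] w 0.0184
```

```bash
python3 -m crank '[0.004,0.044,0,0,0,0,0.01, 0.004,0.044,0,0,0,0,0.01, 0.004,0.044,0,0,0,0,0.01, 0.004,0.044,0,0,0,0,0.01, 0.004,0.044,0,0,0,0,0.01, 0.004,0.044,0,0,0,0,0.01, 0.004,0.044,0,0,0,0,0.01, 0.004,0.044,0,0,0,0,0.01, 0.004,0.044,0,0,0,0,0.01, 0.003,0.044,0,0,0,0,0.01, 0,0,0,0,0,0,0.01, 0,0,0,0,0,0,0.01]' 20 >/dev/null;python3 -c "
from h import *
st();print('want .459 .303')"
```

```text
t22.45 pos [0.4512 0.3186 0.0896] z [-0.003 -0.003 -1.   ] yawY -0.001 F [ 0.5 -1.3 -0.5] M [-0.09  0.07 -0.  ] w 0.0187
want .459 .303
```

```bash
python3 -m crank '[0.007,-0.013,-0.01,0,0,0,0.01, 0,0,-0.01,0,0,0,0.01, 0,0,-0.01,0,0,0,0.01, 0,0,0,0,0,0,0.01]' 20 >/dev/null;python3 - <<'E'
from h import *
st();print('want .459 .303')
a=get_image("side");cv2.imwrite("pics/n2.png",cv2.resize(a[310:420,225:345],(600,550),interpolation=cv2.INTER_CUBIC)[:,:,::-1])
E
```

```text
t22.85 pos [0.457  0.3029 0.0562] z [-0.006 -0.004 -1.   ] yawY -0.003 F [-0.5 -0.  -0.5] M [-0.11  0.07  0.01] w 0.0190
want .459 .303
```

View pics/n2.png

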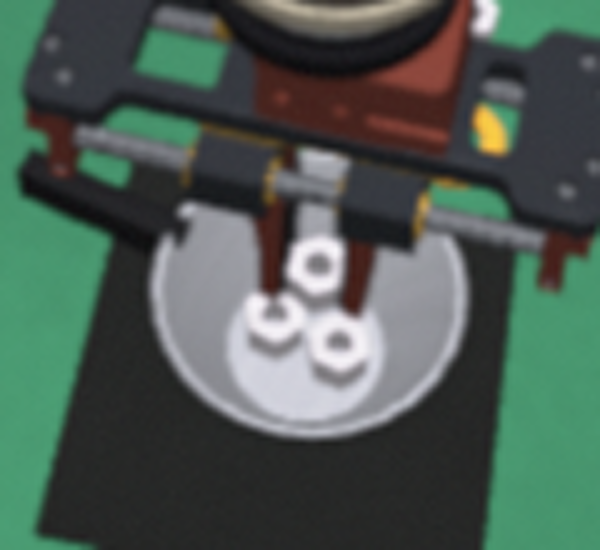

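```bash
python3 -m crank '[0.001,0,-0.01,0,0,0,0.01, 0,0,-0.002,0,0,0,0.01, 0,0,0,0,0,0,0.035, 0,0,0,0,0,0,0.035, 0,0,0,0,0,0,0.035, 0,0,0.02,0,0,0,0.035, 0,0,0.03,0,0,0,0.035, 0,0,0.01,0,0,0,0.04, 0,0,0,0,0,0,0.04]' 20 >/dev/null;python3 - <<'E'
from h import *
st()
a=get_image("side")
r=regions_of("side","nut1");print([(round(q["confidence"],2),[int(v) for v in q["rect"]]) for q in r])
print(proj("side",[[.459,.303,.02]]))
E
```

```text
t23.80 pos [0.4583 0.304  0.1064] z [-0.005 -0.002 -1.   ] yawY -0.002 F [-0.2  0.2 -0.1] M [-0.    0.03 -0.01] w 0.0397
[(0.66, [274, 372, 282, 382]), (0.58, [330, 235, 341, 243]), (0.55, [285, 371, 298, 388]), (0.47, [323, 255, 335, 266])]
[[286.79247564 374.91930488]]
```

```bash
cat >> h.py <<'E'
def nuts(ps):
    im=get_image("side")
    for p in ps:
        sp=proj("side",[[p[0],p[1],.007]])[0].astype(int)
        ms=nongreen(im,(sp[0]-11,sp[1]-11,sp[0]+12,sp[1]+12))
        q,f=fit(M["hexnut"],{"side":ms},[*p,0]);print("nut",(q[:2]-[.0012,.0008]).round(4),"fit",round(f,2))
E
python3 -m crank '[-0.008,-0.04,0,0,0,0,0.045, -0.008,-0.04,0,0,0,0,0.045, -0.008,-0.04,0,0,0,0,0.045, -0.006,-0.025,-0.01,0,0,0,0.045, 0,0,-0.02,0,0,0,0.045, 0,0,-0.02,0,0,0,0.045, 0,0,0,0,0,0,0.045, 0,0,0,0,0,0,0.045]' 20 >/dev/null;python3 -c "
from h import *
st();nuts([(.4287,.1487),(.4243,.0780),(.4303,-.0064),(.4294,-.0711)])"
```

```text
t24.70 pos [0.4212 0.1521 0.0469] z [-0.013 -0.01  -1.   ] yawY -0.001 F [-0.2 -0.1  0. ] M [-0.07  0.07 -0.04] w 0.0453
nut [0.4291 0.1493] fit 0.22
nut [0.4248 0.0768] fit 0.55
nut [0.4173 0.0055] fit 0.82
nut [ 0.4134 -0.0597] fit 0.83
```

```bash
python3 -m crank '[0.007,-0.003,-0.01,0.01,-0.013,0,0.045, 0,0,-0.01,0,0,0,0.045, 0,0,-0.006,0,0,0,0.045, 0,0,0,0,0,0,0.045]' 20 >/dev/null;python3 -c "
from h import *
st()"
```

```text
t25.15 pos [0.4291 0.1512 0.0214] z [ 0.002  0.002 -1.   ] yawY 0.002 F [-0.5 -0.  -0. ] M [-0.02  0.07 -0.04] w 0.0446
```

```bash
python3 -m crank '[0,-0.002,-0.008,0,0,0,0.045, 0,0,-0.007,0,0,0,0.045, 0,0,0,0,0,0,0.045]' 20 >/dev/null;python3 -c "
from h import *
st()"; python3 -m crank '[0,0,-0.002,0,0,0,0.03, 0,0,0,0,0,0,0.01, 0,0,0,0,0,0,0.01, 0,0,0,0,0,0,0.01, 0,0,0,0,0,0,0.01]' 20 >/dev/null;python3 -c "
from h import *
st()"
```

```text
t25.45 pos [0.4292 0.1498 0.0057] z [ 0.002  0.002 -1.   ] yawY 0.003 F [ 0.4 -0.3  0.4] M [-0.08  0.08 -0.03] w 0.0452
t25.95 pos [0.4293 0.1498 0.0037] z [ 0.002  0.002 -1.   ] yawY 0.003 F [-0.3 -0.1 -1. ] M [-0.14  0.09 -0.01] w 0.0190
```

```bash
python3 -m crank '[0,0,0.03,0,0,0,0.01, 0,0,0.045,0,0,0,0.01, 0.008,0.04,0.01,0,0,0,0.01, 0.008,0.04,0,0,0,0,0.01, 0.008,0.04,0,0,0,0,0.01, 0.005,0.025,0,0,0,0,0.01, 0,0,0,0,0,0,0.01, 0,0,0,0,0,0,0.01]' 20 >/dev/null;python3 -c "
from h import *
st()"
```

```text
t26.75 pos [0.458  0.2998 0.094 ] z [ 0.003  0.005 -1.   ] yawY -0.000 F [ 0.9 -0.1 -0.9] M [-0.1   0.08  0.03] w 0.0188
```

```bash
python3 -m crank '[0,0.003,-0.02,0,0,0,0.01, 0,0,-0.02,0,0,0,0.01, 0,0,-0.006,0,0,0,0.01, 0,0,0,0,0,0,0.01, 0,0,0,0,0,0,0.035, 0,0,0,0,0,0,0.035, 0,0,0,0,0,0,0.035, 0,0,0.02,0,0,0,0.035, 0,0,0.03,0,0,0,0.035, 0,0,0.01,0,0,0,0.04, 0,0,0,0,0,0,0.04]' 20 >/dev/null;python3 - <<'E'
from h import *
st()
nuts([(.4243,.0780),(.4303,-.0064),(.4294,-.0711)])
r=regions_of("side","nut1");print([(round(q["confidence"],2),[int(v) for v in q["rect"]]) for q in r])
E
```

```text
t27.85 pos [0.4592 0.2971 0.1125] z [ 0.005  0.006 -1.   ] yawY -0.007 F [-0.2 -0.1 -1. ] M [-0.06  0.06 -0.03] w 0.0399
nut [0.4301 0.0923] fit 0.71
nut [ 0.4307 -0.0066] fit 0.64
nut [ 0.4296 -0.0718] fit 0.49
[(0.67, [275, 371, 283, 382]), (0.54, [321, 287, 330, 290]), (0.51, [287, 374, 297, 389]), (0.46, [332, 236, 337, 243])]
```

```bash
python3 -m crank '[-0.007,-0.043,0,0,0,0,0.045, -0.007,-0.043,0,0,0,0,0.045, -0.007,-0.043,0,0,0,0,0.045, -0.007,-0.043,0,0,0,0,0.045, -0.006,-0.03,-0.01,0,0,0,0.045, 0,-0.01,-0.02,0,0,0,0.045, 0,0,-0.02,0,0,0,0.045, 0,0,0,0,0,0,0.045, 0,0,0,0,0,0,0.045]' 20 >/dev/null;python3 -c "
from h import *
st();nuts([(.4243,.078),(.4303,-.0064),(.4294,-.0711)])
r=regions_of('side','nut1');print([(round(q['confidence'],2),[int(v) for v in q['rect']]) for q in r])"
```

```text
t28.85 pos [0.4166 0.0767 0.0523] z [-0.004 -0.001 -1.   ] yawY -0.005 F [ 0.3 -0.1 -0.7] M [-0.01  0.04 -0.02] w 0.0454
nut [0.4243 0.078 ] fit 0.12
nut [ 0.43   -0.0064] fit 0.65
nut [ 0.4245 -0.0716] fit 0.81
[(0.65, [281, 361, 294, 374]), (0.61, [281, 371, 291, 381]), (0.6, [324, 253, 336, 267]), (0.56, [275, 369, 285, 385])]
```

```bash
python3 -m crank '[0.007,0.001,-0.012,0,-0.004,0,0.045, 0,0,-0.012,0,0,0,0.045, 0,0,-0.004,0,0,0,0.045, 0,0,0,0,0,0,0.045]' 20 >/dev/null;python3 -c "
from h import *
st()"
```

```text
t29.35 pos [0.4254 0.0806 0.0255] z [ 0.004  0.002 -1.   ] yawY 0.000 F [ 0.2 -0.1  1.2] M [-0.03  0.02  0.04] w 0.0450
```

```bash
python3 -m crank '[-0.001,-0.002,-0.01,0,0.004,0,0.045, 0,0,-0.008,0,0,0,0.045, 0,0,0,0,0,0,0.045]' 20 >/dev/null;python3 -c "
from h import *
st()"; python3 -m crank '[0,0,-0.002,0,0,0,0.03, 0,0,0,0,0,0,0.01, 0,0,0,0,0,0,0.01, 0,0,0,0,0,0,0.01, 0,0,0,0,0,0,0.01]' 20 >/dev/null;python3 -c "
from h import *
st()"
```

```text
t29.65 pos [0.4243 0.0788 0.0066] z [ 0.     0.002 -1.   ] yawY 0.001 F [-0.2 -0.5 -0.1] M [-0.09  0.08  0.01] w 0.0451
t30.15 pos [0.4243 0.0785 0.0045] z [-0.     0.002 -1.   ] yawY -0.000 F [-0.7 -0.1 -0.5] M [-0.1   0.03  0.02] w 0.0200
```

```bash
python3 -m crank '[0,0,0.03,0,0,0,0.01, 0,0,0.045,0,0,0,0.01, 0.007,0.043,0.01,0,0,0,0.01, 0.007,0.043,0,0,0,0,0.01, 0.007,0.043,0,0,0,0,0.01, 0.007,0.043,0,0,0,0,0.01, 0.005,0.03,0,0,0,0,0.01, 0.001,0.012,0,0,0,0,0.01, 0,0,0,0,0,0,0.01, 0,0,0,0,0,0,0.01]' 20 >/dev/null;python3 -c "
from h import *
st()"
```

```text
t31.15 pos [0.4574 0.2991 0.0949] z [ 0.001  0.005 -1.   ] yawY -0.004 F [ 0.1 -0.7  0.3] M [-0.06  0.04 -0.02] w 0.0203
```

```bash
python3 -m crank '[0.001,0.004,-0.02,0,0,0,0.01, 0,0,-0.02,0,0,0,0.01, 0,0,-0.005,0,0,0,0.01, 0,0,0,0,0,0,0.01, 0,0,0,0,0,0,0.035, 0,0,0,0,0,0,0.035, 0,0,0,0,0,0,0.035, 0,0,0.02,0,0,0,0.035, 0,0,0.03,0,0,0,0.035, 0,0,0.01,0,0,0,0.04, 0,0,0,0,0,0,0.04]' 20 >/dev/null;python3 - <<'E'
from h import *
st()
nuts([(.4303,-.0064),(.4294,-.0711)])
r=regions_of("side","nut1");print([(round(q["confidence"],2),[int(v) for v in q["rect"]]) for q in r])
E
```

```text
t32.25 pos [0.4603 0.29   0.1136] z [ 0.002  0.003 -1.   ] yawY -0.020 F [ 0.6 -0.3  0.8] M [-0.03  0.02 -0.03] w 0.0396
nut [ 0.4307 -0.0063] fit 0.63
nut [ 0.4296 -0.0718] fit 0.45
[(0.7, [287, 376, 296, 392]), (0.62, [282, 368, 293, 382]), (0.54, [280, 362, 293, 369]), (0.53, [323, 252, 336, 268]), (0.46, [334, 236, 340, 240]), (0.42, [274, 354, 288, 364])]
```

```bash
python3 -m crank '[-0.005,-0.042,0,0,0,0.01,0.045, -0.005,-0.042,0,0,0,0.01,0.045, -0.005,-0.042,0,0,0,0,0.045, -0.005,-0.042,0,0,0,0,0.045, -0.005,-0.042,0,0,0,0,0.045, -0.004,-0.042,0,0,0,0,0.045, 0,-0.03,-0.01,0,0,0,0.045, 0,-0.007,-0.02,0,0,0,0.045, 0,0,-0.02,0,0,0,0.045, 0,0,0,0,0,0,0.045, 0,0,0,0,0,0,0.045]' 20 >/dev/null;python3 -c "
from h import *
st();nuts([(.4303,-.0064),(.4294,-.0711)])
r=regions_of('side','nut1');print([(round(q['confidence'],2),[int(v) for v in q['rect']]) for q in r])"
```

```text
t33.45 pos [ 0.4206 -0.0099  0.0514] z [-0.01  -0.005 -1.   ] yawY 0.004 F [0.6 0.2 0.6] M [-0.02  0.09  0.09] w 0.0451
nut [ 0.4305 -0.0064] fit 0.14
nut [ 0.4296 -0.0718] fit 0.51
[(0.67, [325, 253, 336, 267]), (0.65, [271, 371, 280, 386]), (0.59, [274, 356, 287, 363])]
```

```bash
python3 -m crank '[0.009,0.003,-0.012,0.005,-0.01,0,0.045, 0,0,-0.012,0,0,0,0.045, 0,0,-0.004,0,0,0,0.045, 0,0,0,0,0,0,0.045]' 20 >/dev/null;python3 -c "
from h import *
st()"
```

```text
t33.95 pos [ 0.4315 -0.0044  0.0247] z [ 0.005  0.002 -1.   ] yawY 0.009 F [ 0.2 -0.5  0.4] M [-0.12  0.08  0.03] w 0.0448
```

```bash
python3 -m crank '[-0.001,-0.002,-0.01,0,0.004,0,0.045, 0,0,-0.008,0,0,0,0.045, 0,0,0,0,0,0,0.045]' 20 >/dev/null;python3 -c "
from h import *
st()"; python3 -m crank '[0,0,-0.002,0,0,0,0.03, 0,0,0,0,0,0,0.01, 0,0,0,0,0,0,0.01, 0,0,0,0,0,0,0.01, 0,0,0,0,0,0,0.01]' 20 >/dev/null;python3 -c "
from h import *
st()"; python3 -m crank '[0,0,0.03,0,0,0,0.01, 0,0,0.045,0,0,0,0.01, 0.005,0.042,0.01,0,0,0,0.01, 0.005,0.042,0,0,0,0,0.01, 0.005,0.042,0,0,0,0,0.01, 0.005,0.042,0,0,0,0,0.01, 0.005,0.042,0,0,0,0,0.01, 0.003,0.042,0,0,0,0,0.01, 0,0.034,0,0,0,0,0.01, 0,0.015,0,0,0,0,0.01, 0,0,0,0,0,0,0.01, 0,0,0,0,0,0,0.01]' 20 >/dev/null;python3 - <<'E'
from h import *
st()
import pickle
a=get_image("side");cv2.imwrite("pics/n3.png",cv2.resize(a[310:420,225:345],(600,550),interpolation=cv2.INTER_CUBIC)[:,:,::-1])
for n in("cup","nut1"):
    r=regions_of("side",n);print(n,[(round(q["confidence"],2),[int(v) for v in q["rect"]]) for q in r])
E
```

```text
t34.25 pos [ 0.4304 -0.0063  0.0058] z [ 0.001  0.002 -1.   ] yawY 0.010 F [0.1 0.3 0.3] M [-0.04  0.01  0.02] w 0.0448
t34.75 pos [ 0.4304 -0.0067  0.0038] z [ 0.001  0.002 -1.   ] yawY 0.009 F [-0.   0.6 -1.1] M [-0.05  0.07 -0.02] w 0.0193
t35.95 pos [0.4569 0.305  0.0942] z [ 0.003  0.005 -1.   ] yawY 0.004 F [-0.2 -0.4 -0.2] M [-0.09  0.06  0.02] w 0.0193
cup [(0.74, [234, 342, 317, 393]), (0.51, [272, 359, 287, 364]), (0.43, [283, 341, 292, 362])]
nut1 [(0.66, [333, 233, 340, 243]), (0.45, [279, 362, 294, 371]), (0.45, [272, 372, 284, 387]), (0.42, [276, 361, 288, 362]), (0.42, [281, 343, 293, 363]), (0.41, [289, 375, 300, 391])]
```

```bash
python3 -m crank '[0.001,-0.002,-0.02,0,0,0,0.01, 0,0,-0.018,0,0,0,0.01, 0,0,-0.003,0,0,0,0.01, 0,0,0,0,0,0,0.01]' 20 >/dev/null; python3 -c "
from h import *
st()"; python3 -m crank '[0,0,0,0,0,0,0.035, 0,0,0,0,0,0,0.035, 0,0,0,0,0,0,0.035]' 20 >/dev/null; python3 -c "
from h import *
st()"; python3 -m crank '[0,0,0.02,0,0,0,0.035, 0,0,0.03,0,0,0,0.035, 0,0,0.01,0,0,0,0.04, 0,0,0,0,0,0,0.04]' 20 >/dev/null;python3 - <<'E'
from h import *
st()
nuts([(.4294,-.0711)])
E
```

```text
t36.50 pos [0.4603 0.2967 0.0541] z [ 0.005  0.007 -1.   ] yawY -0.006 F [ 0.2  1.  -0.7] M [-0.    0.05 -0.04] w 0.0194
t36.80 pos [0.4616 0.296  0.0561] z [ 0.007  0.008 -1.   ] yawY -0.008 F [-0.6 -0.1  0.3] M [-0.06  0.08 -0.03] w 0.0347
t37.20 pos [0.4615 0.2963 0.1188] z [ 0.007  0.009 -1.   ] yawY -0.008 F [-0.6 -0.7 -0.1] M [-0.04  0.09 -0.01] w 0.0399
nut [ 0.4296 -0.0718] fit 0.42
```

```bash
python3 -m crank '[-0.004,-0.044,0,-0.008,0.007,0,0.045, -0.004,-0.044,0,0,0,0,0.045, -0.004,-0.044,0,0,0,0,0.045, -0.004,-0.044,0,0,0,0,0.045, -0.004,-0.044,0,0,0,0,0.045, -0.004,-0.044,0,0,0,0,0.045, -0.004,-0.044,0,0,0,0,0.045, 0,-0.03,-0.01,0,0,0,0.045, 0,-0.015,-0.025,0,0,0,0.045, 0,0,-0.025,0,0,0,0.045, 0,0,0,0,0,0,0.045, 0,0,0,0,0,0,0.045]' 20 >/dev/null;python3 -c "
from h import *
st();nuts([(.4294,-.0711)])
r=regions_of('side','nut1');print([(round(q['confidence'],2),[int(v) for v in q['rect']]) for q in r])"
```

```text
t38.45 pos [ 0.4238 -0.0681  0.0477] z [-0.006 -0.004 -1.   ] yawY -0.002 F [-0.3  0.2  0.2] M [-0.02  0.03 -0.01] w 0.0450
nut [ 0.4296 -0.0718] fit 0.21
[(0.66, [279, 359, 291, 377]), (0.54, [288, 376, 297, 392]), (0.42, [331, 234, 340, 244]), (0.27, [161, 199, 283, 296])]
```

```bash
python3 -m crank '[0.005,-0.003,-0.01,0.004,-0.006,0,0.045, 0,0,-0.01,0,0,0,0.045, 0,0,-0.004,0,0,0,0.045, 0,0,0,0,0,0,0.045]' 20 >/dev/null;python3 -c "
from h import *
st()"
```

```text
t38.95 pos [ 0.4316 -0.0679  0.0259] z [ 0.006  0.002 -1.   ] yawY 0.004 F [ 0.1 -0.2  0.6] M [-0.05  0.04 -0.05] w 0.0454
```

```bash
python3 -m crank '[-0.001,-0.0035,-0.01,0,0.005,0,0.045, 0,0,-0.008,0,0,0,0.045, 0,0,0,0,0,0,0.045]' 20 >/dev/null;python3 -c "
from h import *
st()"; python3 -m crank '[0,0,-0.002,0,0,0,0.03, 0,0,0,0,0,0,0.01, 0,0,0,0,0,0,0.01, 0,0,0,0,0,0,0.01, 0,0,0,0,0,0,0.01]' 20 >/dev/null;python3 -c "
from h import *
st()"; python3 -m crank '[0,0,0.03,0,0,0,0.01, 0,0,0.045,0,0,0,0.01, 0.004,0.044,0.01,0,0,0,0.01, 0.004,0.044,0,0,0,0,0.01, 0.004,0.044,0,0,0,0,0.01, 0.004,0.044,0,0,0,0,0.01, 0.004,0.044,0,0,0,0,0.01, 0.004,0.044,0,0,0,0,0.01, 0.004,0.044,0,0,0,0,0.01, 0,0.035,0,0,0,0,0.01, 0,0.02,0,0,0,0,0.01, 0,0,0,0,0,0,0.01]' 20 >/dev/null;python3 -c "
from h import *
st()"
```

```text
t39.25 pos [ 0.4309 -0.071   0.007 ] z [ 0.001  0.002 -1.   ] yawY 0.006 F [ 0.6 -0.4 -0.4] M [-0.05  0.11 -0.03] w 0.0450
t39.75 pos [ 0.4306 -0.0713  0.0048] z [ 0.     0.002 -1.   ] yawY 0.005 F [-1.   0.3 -1.2] M [-0.05  0.08  0.02] w 0.0201
t40.95 pos [0.4566 0.3078 0.0955] z [ 0.005  0.007 -1.   ] yawY 0.001 F [-0.9 -0.2  0.1] M [-0.08  0.04  0.01] w 0.0200
```

```bash
python3 -m crank '[0,0,-0.02,0,0,0,0.01, 0,0,-0.018,0,0,0,0.01, 0,0,-0.003,0,0,0,0.01, 0,0,0,0,0,0,0.01, 0,0,0,0,0,0,0.035, 0,0,0,0,0,0,0.035, 0,0,0,0,0,0,0.035]' 20 >/dev/null; python3 -c "
from h import *
st()"; python3 -m crank '[0,0,0.02,0,0,0,0.035, 0,0,0.03,0,0,0,0.035, 0,0,0.04,0,0,0,0.04, 0,-0.04,0.03,0,0,0,0.04, 0,-0.045,0,0,0,0,0.04, 0,-0.045,0,0,0,0,0.04, 0,-0.045,0,0,0,0,0.04, 0,0,0,0,0,0,0.04, 0,0,0,0,0,0,0.04]' 20 >/dev/null;python3 - <<'E'
from h import *
st()
v=[]
for c,q in(("top",(110,190,410,300)),("side",(225,200,365,420))):
    a=get_image(c);l,t,r,b=q
    v.append(cv2.resize(a[t:b,l:r],None,fx=(600/(b-t) if c=="side" else 1.4),fy=(600/(b-t) if c=="side" else 1.4),interpolation=cv2.INTER_CUBIC))
    for n in("cup","mat","nut1"):
        r_=regions_of(c,n);print(c,n,[(round(q_["confidence"],2),[int(x) for x in q_["rect"]]) for q_ in r_])
        import pickle;pickle.dump(r_,open(f"r_{c}_{n}.pkl","wb"))
h=np.zeros((600,800,3),np.uint8);h[:154,:420]=v[0];h[:600,420:420+v[1].shape[1]]=v[1][:,:380];cv2.imwrite("pics/n4.png",h[:,:,::-1])
E
```

```text
t41.65 pos [0.4581 0.3037 0.0562] z [ 0.008  0.007 -1.   ] yawY -0.002 F [ 0.1 -0.6  1.2] M [0.03 0.06 0.04] w 0.0345
t42.55 pos [0.4589 0.1244 0.1848] z [ 0.015  0.014 -1.   ] yawY -0.000 F [0.6 0.1 0.9] M [-0.05  0.13  0.01] w 0.0401
top cup [(0.76, [127, 225, 153, 268]), (0.25, [146, 165, 172, 185])]
top mat [(0.77, [121, 221, 149, 282]), (0.6, [371, 237, 415, 285]), (0.32, [347, 248, 360, 268])]
top nut1 [(0.56, [142, 248, 147, 253]), (0.41, [145, 254, 151, 259]), (0.4, [344, 169, 361, 194]), (0.17, [147, 164, 172, 185])]
side cup [(0.78, [231, 339, 319, 395])]
side mat [(0.76, [230, 342, 330, 417])]
side nut1 [(0.63, [276, 375, 286, 390]), (0.51, [283, 375, 284, 376]), (0.48, [275, 356, 289, 364]), (0.42, [279, 360, 292, 377])]
```

View pics/n4.png

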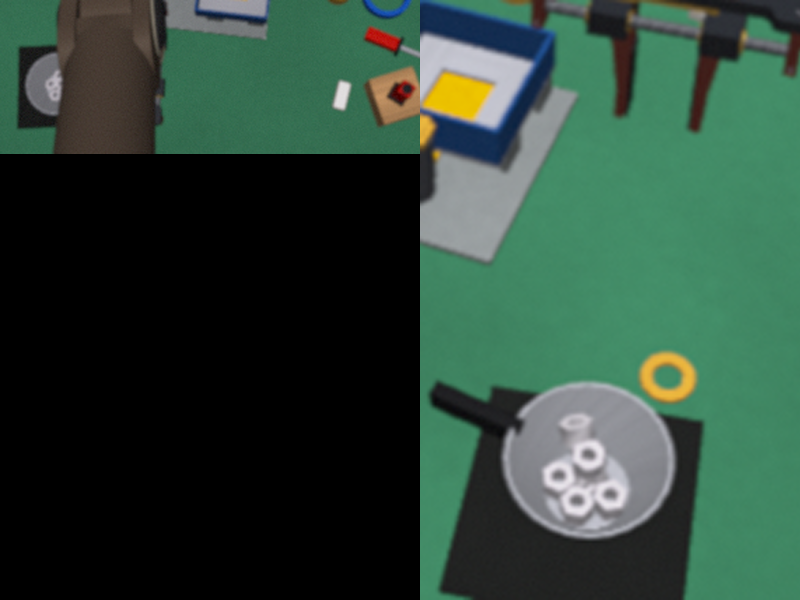

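```bash
python3 -c "
from h import *
s=st();print(np.round(s['joint_pos'],3))"; python3 -m crank '[0,0,0.04,0.14,0,0,0.06, 0,0,0,0.14,0,0,0.06, 0,0,0,0.14,0,0,0.06, 0,0,0,0,0,0,0.06]' 20 >/dev/null
python3 - <<'E'
from h import *
s=st();print(np.round(s['joint_pos'],3))
import pickle
im={c:cv2.imread(f"pics/{c}0.png")[:,:,::-1].copy() for c in("top","side")}
m=pickle.load(open("r_side_cup.pkl","rb"))[0]["region"].astype(np.float32)
print("cup side now",fit(M["cup"],{"side":m},[.4588,.3034,-.2]))
R=pickle.load(open("reg.pkl","rb"))
# mat: black mat+cup body masks from original; ignore handle region & cup
for c,q in(("top",(112,212,190,288)),("side",(222,330,338,420))):
    ng=nongreen(im[c],q); ig=cv2.dilate(sil(c,M["cup"],[.4588,.3034,-.2]),np.ones((5,5)))
    print("mat",c,fit(M["mat"],{c:ng},[.459,.303,.03],{c:(ig>0).astype(np.float32)}))
    # black handle only
    g=im[c].max(2); 
for c,k in(("top",0),("side",1)):
    mm=R[c,"cup"][k]["region"].astype(np.float32); print("cup0",c,fit(M["cup"],{c:mm},[.4588,.3034,-.2]))
E
```

```text
t42.95 pos [0.4586 0.1254 0.1839] z [ 0.014  0.012 -1.   ] yawY 0.003 F [ 0.2 -0.4 -0.6] M [-0.02  0.09  0.07] w 0.0401
[-1.06   0.228  0.82   2.046 -0.217  0.933 -0.122]
t43.35 pos [0.4604 0.1292 0.2262] z [ 0.019  0.43  -0.903] yawY 0.006 F [-0.4 -0.4 -1. ] M [-0.47  0.07 -0.04] w 0.0596
[-0.759  0.177  0.811  2.069 -0.67   1.059  0.425]
cup side now (array([ 0.46043902,  0.30346558, -0.20129654]), np.float64(0.36001911759376526))
mat top (array([0.46372826, 0.31064156, 0.0815902 ]), np.float64(0.10167214274406433))
mat side (array([0.46379357, 0.31454696, 0.09604852]), np.float64(0.06125018745660782))
cup0 top (array([ 0.45792326,  0.30197366, -0.18949305]), np.float64(0.11071658879518509))
cup0 side (array([ 0.45988256,  0.30428508, -0.203927  ]), np.float64(0.12290804088115692))
```

```bash
python3 -m crank '[0,0,0.01,-0.14,0,0,0.06, 0,0,0,-0.14,0,0,0.06, 0,0,0,-0.14,0,0,0.06, 0,0,0,0,0,0,0.06]' 20 >/dev/null
python3 - <<'E'
from h import *
s=st();print(np.round(s['joint_pos'],3))
import pickle
R=pickle.load(open("reg.pkl","rb"))
ms={"top":R["top","oil"][0]["region"].astype(np.float32),"side":R["side","oil"][0]["region"].astype(np.float32)}
print("oil",fit([cyl(.028,0,.085),cyl(.010,.085,.13)],ms,[.63,.27,0]))
print("mat corners",back("top",[(122,223),(181,221),(183,279),(124,281),(152.5,251)],.003).round(4))
im=cv2.imread("pics/top0.png")[:,:,::-1]; a=im[205:230,150:175].max(2)
print("handle dark top");ys,xs=np.nonzero(a<45);print(np.c_[xs+150,ys+205].mean(0))
dark=(im.max(2)<45);d=np.zeros_like(dark);d[203:290,112:192]=dark[203:290,112:192]
for r in(240,250,260,270):print(r,np.nonzero(d[r])[0][[0,-1]])
for c in(125,135,145,170,178):print(c,np.nonzero(d[:,c])[0][[0,-1]])
E
```

```text
t43.75 pos [0.4639 0.1268 0.2364] z [ 0.032  0.005 -0.999] yawY 0.003 F [-0.9  1.7  0.5] M [0.01 0.09 0.02] w 0.0598
[-1.087  0.143  0.807  1.979 -0.115  1.034 -0.226]
oil (array([0.63960118, 0.28970419, 0.05794665]), np.float64(0.16846007108688354))
mat corners [[0.5308 0.3916 0.003 ]
 [0.5392 0.2406 0.003 ]
 [0.3923 0.2265 0.003 ]
 [0.3838 0.3737 0.003 ]
 [0.4607 0.3078 0.003 ]]
handle dark top
[162.85714286 221.76470588]
240 [124 180]
250 [124 180]
260 [124 180]
270 [124 180]
125 [224 280]
135 [224 280]
145 [223 279]
170 [222 278]
178 [222 278]
```

```bash
python3 -m crank '[0.007,0.015,0,-0.005,0.032,0.137,0.05, 0.007,0.015,0,0,0,0.137,0.05, 0.007,0.015,0,0,0,0.137,0.05, 0.007,0.015,0,0,0,0.137,0.05, 0.007,0.015,0,0,0,0.137,0.05, 0.007,0.015,0,0,0,0.137,0.05, 0.007,0.015,0,0,0,0.137,0.05, 0.007,0.015,0,0,0,0.137,0.05, 0.007,0.015,0,0,0,0.137,0.05, 0.007,0.015,0,0,0,0.11,0.05, 0,0,0,0,0,0,0.05, 0,0,0,0,0,0,0.05]' 20 >/dev/null; python3 -c "
from h import *
s=st();print(np.round(s['joint_pos'],3))"
```

```text
t44.95 pos [0.5347 0.2871 0.233 ] z [-0.005  0.004 -1.   ] yawY 1.404 F [ 0.9 -0.4  0.5] M [-0.04 -0.   -0.03] w 0.0503
[-0.916  0.393  0.473  1.652 -0.2    1.145  1.013]
```

```bash
python3 -m crank '[0.004,-0.001,-0.03,-0.004,-0.005,-0.037,0.05, 0,0,-0.03,0,0,0,0.05, 0,0,-0.03,0,0,0,0.05, 0,0,-0.03,0,0,0,0.05, 0,0,-0.02,0,0,0,0.05, 0,0,0,0,0,0,0.05]' 20 >/dev/null; python3 -c "
from h import *
s=st();"
```

```text
t45.55 pos [0.5381 0.28   0.0907] z [ 0.005  0.001 -1.   ] yawY 1.341 F [-1.8  0.8  0.4] M [ 0.05 -0.   -0.05] w 0.0500
```

```bash
python3 -m crank '[0.001,0.005,-0.008,-0.001,0.005,0.025,0.05, 0,0,-0.01,0,0,0,0.05, 0,0,0,0,0,0,0.05]' 20 >/dev/null
python3 - <<'E'
from h import *
s=st()
a=get_image("side");i=a[300:400,215:325]
cv2.imwrite("pics/c1.png",cv2.resize(i,None,fx=6,fy=6,interpolation=cv2.INTER_CUBIC)[:600,:,::-1])
# handle check: dark pixels and finger tips projected
p=np.array(s["eef_pos"]);m=Ro.from_quat(s["eef_rot"]).as_matrix()
for k in(-.025,.025):print("tip",proj("side",[p+m[:,1]*k])[0])
for k in(.048,.082,.114):print("handle pred",k,proj("side",[[.459+k*np.cos(.204),.303-k*np.sin(.204),.049]])[0])
g=a.max(2)
for x in(232,236,240,244,248,252,256):
    y=np.nonzero(g[330:370,x]<42)[0]+330;print(x,y[[0,-1]] if len(y) else None)
E
```

```text
t45.85 pos [0.5402 0.2847 0.074 ] z [ 0.002  0.002 -1.   ] yawY 1.364 F [ 0.3 -0.6  0.6] M [ 0.    0.02 -0.01] w 0.0499
tip [251.7915884  327.84473525]
tip [237.64080525 349.96456085]
handle pred 0.048 [262.52133668 355.19850711]
handle pred 0.082 [245.52822582 347.50067139]
handle pred 0.114 [229.95447555 340.42002169]
232 [347 348]
236 [341 342]
240 None
244 [347 354]
248 [331 369]
252 [344 369]
256 [344 356]
```

```bash
python3 -m crank '[-0.001,0.002,-0.015,0,0.002,0,0.05, 0,0,-0.015,0,0,0,0.05, 0,0,-0.012,0,0,0,0.05, 0,0,0,0,0,0,0.05]' 20 >/dev/null; python3 -c "
from h import *
s=st();"
```

```text
t46.30 pos [0.5401 0.2878 0.0304] z [ 0.002  0.004 -1.   ] yawY 1.364 F [-0.1 -0.5 -0.2] M [-0.06  0.02 -0.  ] w 0.0500
```

```bash
python3 -m crank '[-0.001,-0.001,-0.008,-0.003,0.002,0,0.05, 0,0,0,0,0,0,0.05, 0,0,0,0,0,0,0.02, 0,0,0,0,0,0,0.005, 0,0,0,0,0,0,0.005, 0,0,0,0,0,0,0.005, 0,0,0,0,0,0,0.005, 0,0,0,0,0,0,0.005]' 20 >/dev/null; python3 -c "
from h import *
s=st();"; python3 -m crank '[0,0,0,0,0,0,0.003, 0,0,0,0,0,0,0.003, 0,0,0.01,0,0,0,0.003, 0,0,0.015,0,0,0,0.003, 0,0,0,0,0,0,0.003]' 60 >/dev/null
python3 - <<'E'
from h import *
s=st();print(np.round(s['joint_pos'],3))
r=(get_image("side"),regions_of("side","cup"))[1];print([(round(q["confidence"],2),[int(x) for x in q["rect"]]) for q in r])
E
```

```text
t47.10 pos [0.5396 0.2866 0.0224] z [ 0.001  0.001 -1.   ] yawY 1.363 F [-0.7 -0.4 -1.7] M [ 0.02 -0.02  0.01] w 0.0118
t47.60 pos [0.5392 0.286  0.0486] z [ 0.    -0.001 -1.   ] yawY 1.363 F [ 0.9 -0.1 -3.8] M [-0.01 -0.38 -0.03] w 0.0118
[-0.853  0.607  0.4    1.809 -0.318  0.789  1.072]
[(0.6, [249, 333, 318, 388])]
```

```bash
python3 -m crank '[0,0,0.02,0,0,0,0.003, 0,0,0.03,0,0,0,0.003, 0,0,0.035,0,0,0,0.003, 0,0,0.035,0,0,0,0.003, 0,0,0.03,0,0,0,0.003, 0,0,0.02,0,0,0,0.003, 0,0,0,0,0,0,0.003]' 60 >/dev/null; python3 -c "
from h import *
s=st();print(np.round(s['joint_pos'],3))"; python3 -m crank '[0.008,-0.018,0,0,0,-0.05,0.003, 0.013,-0.03,0,0,0,-0.05,0.003, 0.015,-0.033,0,0,0,-0.05,0.003, 0.015,-0.033,0,0,0,-0.05,0.003, 0.015,-0.033,0,0,0,-0.05,0.003, 0.015,-0.033,0,0,0,-0.05,0.003, 0.015,-0.033,0,0,0,-0.05,0.003, 0.013,-0.033,0,0,0,-0.05,0.003, 0.01,-0.03,0,0,0,-0.05,0.003, 0.006,-0.015,0,0,0,-0.05,0.003, 0,0,0,0,0,0,0.003]' 60 >/dev/null; python3 -c "
from h import *
s=st();print(np.round(s['joint_pos'],3))"
```

```text
t48.40 pos [0.5341 0.2838 0.2195] z [-0.008 -0.006 -1.   ] yawY 1.364 F [-0.5  0.  -4.2] M [-0.   -0.36 -0.  ] w 0.0115
[-0.924  0.408  0.486  1.668 -0.205  1.126  0.982]
t49.50 pos [ 0.6532 -0.0286  0.1998] z [-0.032 -0.007 -0.999] yawY 0.828 F [-0.  -0.2 -3.2] M [-0.24 -0.27 -0.03] w 0.0118
[-0.46   0.561  0.65   1.549 -0.343  1.183  1.084]
```

```bash
python3 -m crank '[0.005,0.003,0.02,0,-0.03,0,0.003, 0.005,0.003,0.015,0,0,0,0.003, 0,0,0,-0.07,-0.075,0,0.003, 0,0,0,-0.08,-0.085,0,0.003, 0,0,0,-0.08,-0.085,0,0.003, 0,0,0,0,0,0,0.003]' 60 >/dev/null; python3 -c "
from h import *
s=st();print(np.round(s['joint_pos'],3))"
```

```text
t50.10 pos [ 0.6631 -0.0106  0.2383] z [ 0.253 -0.226 -0.941] yawY 0.837 F [-0.1  2.  -4.2] M [ 0.41  0.37 -0.02] w 0.0119
[-0.808  0.414  0.813  1.763 -0.066  0.84   0.799]
```

```bash
python3 -m crank '[0.004,-0.005,0,-0.08,-0.085,0,0.003, 0.004,-0.005,0,-0.08,-0.085,0,0.003, 0.003,-0.004,0,-0.08,-0.085,0,0.003, 0,0,0,0,0,0,0.003]' 60 >/dev/null; python3 -c "
from h import *
s=st();print(np.round(s['joint_pos'],3))"
```

```text
t50.50 pos [ 0.6752 -0.0203  0.2422] z [ 0.479 -0.426 -0.768] yawY 0.839 F [-1.9  0.9 -5. ] M [0.78 0.85 0.06] w 0.0117
[-1.162  0.492  1.098  1.969  0.236  0.502  0.438]
```

```bash
python3 -m crank '[0,0,0,0,0,-0.12,0.003, 0,0,0,0,0,-0.12,0.003, 0,0,0,0,0,-0.12,0.003, 0,0,0,0,0,-0.12,0.003, 0,0,0,0,0,0,0.003]' 60 >/dev/null; python3 -c "
from h import *
s=st();print(np.round(s['joint_pos'],3))"
```

```text
t51.00 pos [ 0.6757 -0.016   0.2422] z [ 0.204 -0.581 -0.788] yawY 0.338 F [ 0.4  0.4 -3.8] M [0.86 0.23 0.04] w 0.0115
[-1.078  0.717  1.107  1.688  0.024  0.931  0.183]
```

```bash
python3 -m crank '[-0.004,-0.008,0.003,-0.113,-0.04,0,0.003, -0.004,-0.008,0.003,-0.113,-0.04,0,0.003, 0,0,0,0,0,0,0.003]' 60 >/dev/null; python3 -c "
from h import *
s=st();print(np.round(s['joint_pos'],3))"
```

```text
t51.30 pos [ 0.6696 -0.0354  0.2484] z [ 0.258 -0.736 -0.626] yawY 0.338 F [-0.7  0.6 -5. ] M [ 1.32  0.52 -0.03] w 0.0115
[-1.193  0.856  1.217  1.767  0.129  0.842  0.058]
```

```bash
python3 -m crank '[-0.003,0.001,0.001,-0.113,-0.04,0,0.003, -0.003,0.001,0.001,-0.113,-0.04,0,0.003, 0,0,0,0,0,0,0.003]' 60 >/dev/null; python3 -c "
from h import *
s=st();print(np.round(s['joint_pos'],3))
m=Ro.from_quat(s['eef_rot']).as_matrix();p=np.array(s['eef_pos']);G=p-.019*m[:,2];xc=np.cross(m[:,1],-m[:,2]);print('G',G,'xcup',xc,'lip',G-.138*xc-.009*m[:,2],'C',G-.084*xc)"
```

```text
t51.60 pos [ 0.6652 -0.0353  0.2496] z [ 0.296 -0.851 -0.434] yawY 0.336 F [-1.2  1.5 -5.1] M [1.45 0.63 0.04] w 0.0118
[-1.277  1.05   1.289  1.813  0.189  0.794 -0.073]
G [ 0.65954163 -0.01918124  0.25789592] xcup [ 0.14535773 -0.40895903  0.90090157] lip [0.63681852 0.04491321 0.13747764] C [0.64733158 0.01517132 0.18222019]
```

```bash
python3 -m crank '[0.003,-0.02,-0.015,0,0,0,0.003, 0.003,-0.02,-0.015,0,0,0,0.003, 0,0,0,0,0,0,0.003]' 60 >/dev/null
cat >> h.py <<'E'
def cu():
    s=st();print(np.round(s['joint_pos'],3))
    m=Ro.from_quat(s['eef_rot']).as_matrix();p=np.array(s['eef_pos']);G=p-.019*m[:,2];xc=np.cross(m[:,1],-m[:,2]);print('tilt %.1f'%np.degrees(np.arccos(-m[2,2])),'G',G.round(3),'lip',(G-.138*xc-.009*m[:,2]).round(3),'cup0',(G-.082*xc+.037*m[:,2]).round(4),'ycup yaw %.3f'%np.arctan2(m[1,1],m[0,1]))
E
python3 -c "
from h import *
cu()"
```

```text
t51.90 pos [ 0.6739 -0.0772  0.2211] z [ 0.294 -0.842 -0.452] yawY 0.335 F [ 0.  -1.3 -2.4] M [ 1.09  0.46 -0.05] w 0.0116
[-1.203  1.061  1.259  1.847  0.184  0.694 -0.076]
tilt 63.1 G [ 0.668 -0.061  0.23 ] lip [0.645 0.005 0.111] cup0 [ 0.667  -0.0574  0.1398] ycup yaw 0.335
```

```bash
python3 -m crank '[-0.001,0.002,0.001,-0.118,-0.042,0,0.003, -0.001,0.002,0.001,-0.118,-0.042,0,0.003, 0,0,0,0,0,0,0.003]' 60 >/dev/null; python3 -c "
from h import *
cu()"
```

```text
t52.20 pos [ 0.6751 -0.0758  0.2264] z [ 0.318 -0.92  -0.23 ] yawY 0.331 F [-0.9  0.4 -2.9] M [ 1.39  0.55 -0.04] w 0.0116
[-1.257  1.297  1.323  1.856  0.212  0.682 -0.214]
tilt 76.7 G [ 0.669 -0.058  0.231] lip [ 0.657 -0.02   0.099] cup0 [ 0.6754 -0.0742  0.1425] ycup yaw 0.331
```

```bash
python3 -m crank '[-0.001,0.004,0.001,-0.11,-0.04,0,0.003, -0.001,0.004,0,-0.11,-0.04,0,0.003, 0,0,0,0,0,0,0.003, 0,0,0,0,0,0,0.003]' 60 >/dev/null
python3 - <<'E'
from h import *
cu()
a=get_image("side");r=regions_of("side","nut1");print([(round(q["confidence"],2),[int(x) for x in q["rect"]]) for q in r])
cv2.imwrite("pics/p1.png",cv2.resize(a[170:310,150:310],(686,600),interpolation=cv2.INTER_CUBIC)[:,:,::-1])
print(proj("side",[[.647,-.002,.034],[.647,-.002,.1]]))
E
```

```text
t52.60 pos [ 0.6772 -0.0678  0.2332] z [ 0.325 -0.946 -0.02 ] yawY 0.330 F [ 0.5 -1.  -0.5] M [1.3  0.5  0.07] w 0.0117
[-1.283  1.502  1.36   1.835  0.24   0.719 -0.339]
tilt 88.9 G [ 0.671 -0.05   0.234] lip [ 0.67  -0.038  0.096] cup0 [ 0.6843 -0.0827  0.1509] ycup yaw 0.330
[]
[[238.9054534  233.74656004]
 [237.71054772 212.17230567]]
```

```bash
python3 -m crank '[0,0.002,0,-0.1,-0.035,0,0.003, 0,0.002,0,-0.05,-0.02,0,0.003, 0,0,0,0,0,0,0.003, 0,0,0,0,0,0,0.003]' 60 >/dev/null
python3 - <<'E'
from h import *
cu()
f=[]
for k in range(8):
    a=get_image("side" if k%2 else "top");f.append(observe()["ft_force"][2])
print("Fz",np.mean(f),np.std(f))
r=regions_of("side","nut1");print([(round(q["confidence"],2),[int(x) for x in q["rect"]]) for q in r])
r=regions_of("top","nut1");print([(round(q["confidence"],2),[int(x) for x in q["rect"]]) for q in r])
cv2.imwrite("pics/p2.png",a[:,:,::-1])
i=a.astype(int);w=(i.min(2)>185);w[:190]=0;w[300:]=0;w[:,:180]=0;w[:,300:]=0
print(w.sum())
for y in range(198,262,2):print(y,''.join('#' if i[y,x].min()>175 else ('y' if i[y,x,0]>i[y,x,2]*1.8 else ('b' if i[y,x,2]>i[y,x,0]*1.6 else '.')) for x in range(195,285)))
E
```

```text
t53.10 pos [ 0.6776 -0.0649  0.2402] z [ 0.316 -0.942  0.113] yawY 0.329 F [ 0.2 -0.3 -1.8] M [ 1.35  0.56 -0.  ] w 0.0117
[-1.286  1.62   1.382  1.814  0.262  0.758 -0.426]
tilt 96.5 G [ 0.672 -0.047  0.238] lip [ 0.68  -0.051  0.1  ] cup0 [ 0.6899 -0.0893  0.1609] ycup yaw 0.329
Fz -1.8959122315098913 0.38578945960882977
[]
[(0.57, [252, 183, 264, 193]), (0.44, [285, 177, 286, 184])]
121
198 .......................................................y...yyyyyyyyyyyyyyy................
200 .......................................................y......yyyyyyyy....................
202 ..........................................................................................
204 ..........................................................................................
206 .........................................................bbbbbbbbb........................
208 ..........................................................bbbbbbbbbbbbbbb.................
210 ..........................................................bbbbbbbbbbbbbbbbbbbbbb..........
212 ......................................
[... 1632 characters left out ...]
...bbbbbbbb........................
248 ..........................................................bbbbbbb.........................
250 ..........................................................bbbbbb..........................
252 ...........................................................bbbb...........................
254 ...........................................................bbb............................
256 ............................................................b.............................
258 ..........................................................................................
260 ..........................................................................................
```

```bash
python3 -m crank '[0,0,0.02,0.06,0.02,0,0.003, 0,0,0.015,0.12,0.042,0,0.003, 0,0,0,0.127,0.044,0,0.003, 0,0,0,0.127,0.044,0,0.003, 0,0,0,0.127,0.044,0,0.003, 0,0,0,0.127,0.044,0,0.003, 0,0,0,0.127,0.044,0,0.003, 0,0,0,0,0,0,0.003]' 60 >/dev/null; python3 -c "
from h import *
cu()"
```

```text
t54.40 pos [ 0.6765 -0.0652  0.2727] z [ 0.237 -0.682 -0.692] yawY 0.312 F [ 0.  -0.3 -1. ] M [ 0.73  0.36 -0.04] w 0.0115
[-1.112  0.747  1.187  1.731  0.133  0.872  0.107]
tilt 46.2 G [ 0.672 -0.052  0.286] lip [0.643 0.045 0.192] cup0 [ 0.6647 -0.0231  0.2011] ycup yaw 0.312
```

```bash
python3 -m crank '[0,0,0,0.124,0.04,0,0.003, 0,0,0,0.124,0.04,0,0.003, 0,0,0,0.124,0.04,0,0.003, 0,0,0,0.124,0.04,0,0.003, 0,0,0,0.124,0.04,0,0.003, 0,0,0,0.11,0.035,0,0.003, 0,0,0,0,0,0,0.003]' 60 >/dev/null
python3 - <<'E'
from h import *
cu()
t=get_image("top");a=get_image("side");r=regions_of("side","nut1");print([(round(q["confidence"],2),[int(x) for x in q["rect"]]) for q in r])
v=np.zeros((600,800,3),np.uint8);v[:,:400]=cv2.resize(a[150:300,180:280],(400,600),interpolation=cv2.INTER_CUBIC);v[:,400:]=cv2.resize(t[110:260,220:320],(400,600),interpolation=cv2.INTER_CUBIC)
cv2.imwrite("pics/p3.png",v[:,:,::-1])
E
```

```text
t55.10 pos [ 0.6703 -0.0609  0.2525] z [-0.002 -0.035 -0.999] yawY 0.305 F [-0.3 -1.8 -1.4] M [-0.26 -0.02  0.02] w 0.0114
[-0.49   0.561  0.777  1.467 -0.365  1.267  0.621]
tilt 2.0 G [ 0.67  -0.06   0.271] lip [0.629 0.072 0.276] cup0 [0.6456 0.0166 0.2318] ycup yaw 0.305
[(0.62, [237, 236, 248, 247]), (0.52, [237, 224, 243, 234]), (0.38, [225, 218, 231, 228])]
```

```bash
python3 -m crank '[-0.007,0.02,0,0.03,0,0.08,0.003, -0.012,0.035,0,0,0,0.11,0.003, -0.013,0.037,0,0,0,0.11,0.003, -0.013,0.037,0,0,0,0.11,0.003, -0.013,0.037,0,0,0,0.11,0.003, -0.013,0.037,0,0,0,0.11,0.003, -0.013,0.037,0,0,0,0.11,0.003, -0.013,0.037,0,0,0,0.11,0.003, -0.012,0.034,0,0,0,0.11,0.003, -0.008,0.02,0,0,0,0.08,0.003, 0,0,0,0,0,0,0.003, 0,0,0,0,0,0,0.003]' 60 >/dev/null
python3 - <<'E'
from h import *
cu()
t=get_image("top");a=get_image("side");cv2.imwrite("pics/t4.png",t[:,:,::-1]);cv2.imwrite("pics/s4.png",a[:,:,::-1])
for c in("top","side"):
    r=regions_of(c,"nut1");print(c,[(round(q["confidence"],2),[int(x) for x in q["rect"]]) for q in r])
E
```

```text
t56.45 pos [0.5303 0.3212 0.2344] z [ 0.023 -0.038 -0.999] yawY 1.450 F [-0.1 -0.7 -1.7] M [-0.03 -0.23  0.05] w 0.0117
[-0.983  0.414  0.464  1.619 -0.15   1.152  0.959]
tilt 2.5 G [0.53  0.322 0.253] lip [0.393 0.339 0.259] cup0 [0.4494 0.3303 0.2142] ycup yaw 1.450
top [(0.57, [255, 182, 263, 190]), (0.54, [350, 246, 361, 267]), (0.39, [253, 163, 266, 171])]
side []
```

```bash
python3 -m crank '[0.01,-0.02,-0.01,0.035,0.02,-0.08,0.003, 0.003,-0.004,-0.03,0,0,0,0.003, 0,0,-0.035,0,0,0,0.003, 0,0,-0.03,0,0,0,0.003, 0,0,-0.01,0,0,0,0.003, 0,0,0,0,0,0,0.003]' 60 >/dev/null; python3 -c "
from h import *
cu()"
```

```text
t57.25 pos [0.5523 0.284  0.1201] z [ 0.01  -0.002 -1.   ] yawY 1.344 F [ 0.2 -0.  -1.4] M [ 0.02 -0.09 -0.  ] w 0.0116
[-0.873  0.528  0.443  1.742 -0.266  0.924  1.021]
tilt 0.6 G [0.552 0.284 0.139] lip [0.418 0.315 0.147] cup0 [0.4726 0.3024 0.1013] ycup yaw 1.344
```

```bash
python3 -m crank '[-0.007,0.008,-0.02,0.002,0.01,0.02,0.003, 0,0,-0.025,0,0,0,0.003, 0,0,-0.01,0,0,0,0.003, 0,0,0,0,0,0,0.003]' 60 >/dev/null
python3 - <<'E'
from h import *
cu()
a=get_image("side")
r=regions_of("side","cup");print([(round(q["confidence"],2),[int(x) for x in q["rect"]]) for q in r])
s=observe();z0=s["eef_pos"][2]-.0224
m=r[0]["region"].astype(np.float32)
P=[p+[0,0,z0] for p in M["cup"]]
print(z0,fit(P,{"side":m},[.463,.311,-.2]))
E
```

```text
t57.65 pos [0.547  0.2943 0.0659] z [ 0.004  0.004 -1.   ] yawY 1.366 F [-0.2  0.6 -1.8] M [-0.06 -0.2  -0.03] w 0.0116
[-0.856  0.595  0.402  1.776 -0.305  0.827  1.058]
tilt 0.3 G [0.547 0.294 0.085] lip [0.412 0.322 0.094] cup0 [0.4668 0.311  0.0477] ycup yaw 1.366
[(0.61, [247, 331, 313, 387])]
0.04488793073729015 (array([ 0.46789827,  0.31857039, -0.2814144 ]), np.float64(0.17015162110328674))
```

```bash
python3 -m crank '[-0.003,0,-0.015,0.003,0.003,0,0.003, 0,0,-0.015,0,0,0,0.003, 0,0,-0.004,0,0,0,0.003, 0,0,0,0,0,0,0.003]' 60 >/dev/null; python3 -c "
from h import *
cu()"
```

```text
t58.15 pos [0.5471 0.2957 0.034 ] z [ 0.007  0.012 -1.   ] yawY 1.366 F [0.1 0.1 3.1] M [ 0.06  0.37 -0.01] w 0.0117
[-0.838  0.635  0.378  1.796 -0.333  0.76   1.08 ]
tilt 0.8 G [0.547 0.295 0.053] lip [0.412 0.323 0.061] cup0 [0.4669 0.3126 0.0156] ycup yaw 1.366
```

```bash
python3 -m crank '[-0.003,-0.001,0.008,0.012,0.007,0,0.003, 0,0,0,0.01,0.05,0,0.003, 0,0,0,0.01,0.05,0,0.003, 0,0,0,0,0,0,0.003]' 60 >/dev/null; python3 -c "
from h import *
cu()"; python3 -m crank '[0,0,-0.005,0,0,0,0.003, 0,0,-0.004,0,0,0,0.003, 0,0,0,0,0,0,0.003]' 60 >/dev/null; python3 -c "
from h import *
cu()"
```

```text
t58.55 pos [0.5427 0.2945 0.0439] z [-0.104  0.046 -0.993] yawY 1.364 F [ 0.  -0.7 -2.2] M [-0.1  -0.32 -0.04] w 0.0114
[-0.756  0.653  0.338  1.722 -0.376  0.903  1.14 ]
tilt 6.6 G [0.545 0.294 0.063] lip [0.411 0.321 0.087] cup0 [0.461  0.3118 0.0351] ycup yaw 1.364
t58.85 pos [0.5422 0.2943 0.0346] z [-0.102  0.047 -0.994] yawY 1.364 F [ 0.8 -0.1 -1.9] M [-0.1  -0.23 -0.04] w 0.0120
[-0.753  0.664  0.334  1.73  -0.381  0.884  1.145]
tilt 6.5 G [0.544 0.293 0.054] lip [0.411 0.321 0.078] cup0 [0.4605 0.3116 0.0257] ycup yaw 1.364
```

```bash
python3 -m crank '[0.001,0,-0.004,-0.025,0,0,0.003, 0,0,-0.003,0,0,0,0.003, 0,0,0,0,0,0,0.003]' 60 >/dev/null; python3 -c "
from h import *
cu()"; python3 -m crank '[0,0,-0.003,0,0,0,0.003, 0,0,0,0,0,0,0.003]' 60 >/dev/null; python3 -c "
from h import *
cu()"
```

```text
t59.15 pos [0.5422 0.2951 0.0269] z [-0.102  0.019 -0.995] yawY 1.366 F [ 0.3 -0.2 -2.6] M [-0.09 -0.27  0.03] w 0.0117
[-0.774  0.682  0.345  1.721 -0.366  0.885  1.122]
tilt 6.0 G [0.544 0.295 0.046] lip [0.411 0.323 0.069] cup0 [0.4605 0.3121 0.0175] ycup yaw 1.366
t59.35 pos [0.542  0.2957 0.0236] z [-0.102  0.019 -0.995] yawY 1.367 F [-0.3 -0.3 -1. ] M [-0.05 -0.13 -0.04] w 0.0116
[-0.773  0.687  0.343  1.722 -0.367  0.88   1.124]
tilt 6.0 G [0.544 0.295 0.042] lip [0.41  0.323 0.066] cup0 [0.4603 0.3126 0.0142] ycup yaw 1.367
```

```bash
python3 -m crank '[0,0,-0.001,0,0,0,0.003, 0,0,0,0,0,0,0.003]' 20 >/dev/null; python3 -c "
from h import *
cu()"; python3 -m crank '[0,0,0,0,0,0,0.015, 0,0,0,0,0,0,0.02, 0,0,0,0,0,0,0.03, 0,0,0,0,0,0,0.045, 0,0,0,0,0,0,0.05, 0.001,0,0.015,0,0,0,0.05, 0.002,0,0.02,0,0,0,0.05, 0.003,0,0.03,0,0,0,0.05, 0,0,0.04,0,0,0,0.05, 0,0,0.04,0,0,0,0.05, 0,0,0.03,0,0,0,0.05]' 20 >/dev/null; python3 -c "
from h import *
cu()"
```

```text
t59.55 pos [0.5423 0.2956 0.023 ] z [-0.102  0.02  -0.995] yawY 1.366 F [-0.4  0.3 -0.6] M [-0.   -0.1  -0.04] w 0.0120
[-0.773  0.688  0.342  1.722 -0.368  0.878  1.124]
tilt 5.9 G [0.544 0.295 0.042] lip [0.411 0.323 0.065] cup0 [0.4606 0.3125 0.0136] ycup yaw 1.366
t60.65 pos [0.5461 0.2932 0.2052] z [-0.107  0.016 -0.994] yawY 1.365 F [-0.7  0.8  0.6] M [-0.02 -0.05 -0.  ] w 0.0501
[-0.821  0.492  0.421  1.572 -0.271  1.219  1.035]
tilt 6.2 G [0.548 0.293 0.224] lip [0.415 0.321 0.248] cup0 [0.4644 0.3103 0.1961] ycup yaw 1.365
```

```bash
python3 -m crank '[-0.03,0.035,0.02,0,0,0,0.05, -0.03,0.035,0.02,0,0,0,0.05, -0.03,0.035,0.02,0,0,0,0.05, -0.03,0.035,0,0,0,0,0.05, -0.03,0.035,0,0,0,0,0.05, -0.03,0.035,0,0,0,0,0.05, -0.03,0.035,0,0,0,0,0.05, -0.03,0.03,0,0,0,0,0.05, 0,0,0,0,0,0,0.05]' 20 >/dev/null
python3 - <<'E'
from h import *
st()
t=get_image("top");a=get_image("side")
D={}
for c in("top","side"):
    for n in("cup","nut1","mat","driver"):
        r=regions_of(c,n);D[c,n]=r;print(c,n,[(round(q["confidence"],2),[int(x) for x in q["rect"]]) for q in r])
ms={}
for c in("top","side"):
    m=[q for q in D[c,"cup"] if abs(proj(c,[[.463,.311,.03]])[0]-np.array([(q["rect"][0]+q["rect"][2])/2,(q["rect"][1]+q["rect"][3])/2])).max()<30]
    if m: ms[c]=m[0]["region"].astype(np.float32);print(c,fit(M["cup"],{c:ms[c]},[.463,.311,-.2]))
v=np.zeros((600,800,3),np.uint8)
v[:300,:400]=cv2.resize(t[130:295,110:330],(400,300),interpolation=cv2.INTER_CUBIC)
v[300:,:400]=cv2.resize(a[190:280,190:310],(400,300),interpolation=cv2.INTER_CUBIC)
v[:,400:]=cv2.resize(a[130:420,205:398],(400,600),interpolation=cv2.INTER_CUBIC)
cv2.imwrite("pics/f1.png",v[:,:,::-1])
E
```

```text
t61.55 pos [0.3007 0.5713 0.2865] z [-0.092  0.031 -0.995] yawY 1.355 F [ 0.1  0.7 -0.4] M [ 0.04 -0.05  0.01] w 0.0497
top cup [(0.87, [125, 199, 171, 269])]
top nut1 [(0.63, [276, 162, 284, 168]), (0.57, [120, 220, 184, 281]), (0.56, [256, 165, 264, 171]), (0.46, [266, 176, 270, 190]), (0.46, [232, 163, 284, 189])]
top mat [(0.96, [119, 219, 180, 281])]
top driver [(0.81, [371, 208, 415, 231]), (0.79, [417, 257, 440, 305]), (0.7, [388, 247, 411, 265]), (0.68, [223, 125, 310, 218]), (0.25, [148, 163, 174, 196])]
side cup [(0.61, [228, 341, 313, 397])]
side nut1 []
side mat [(0.61, [232, 342, 329, 419]), (0.61, [225, 218, 233, 229])]
side driver [(0.72, [290, 164, 318, 189]), (0.57, [257, 163, 286, 185]), (0.48, [304, 329, 326, 346])]
top (array([ 0.46506846,  0.31059744, -0.18311778]), np.float64(0.05542168766260147))
side (array([ 0.46682973,  0.31307288, -0.20106305]), np.float64(0.04587872326374054))
```

View pics/f1.png

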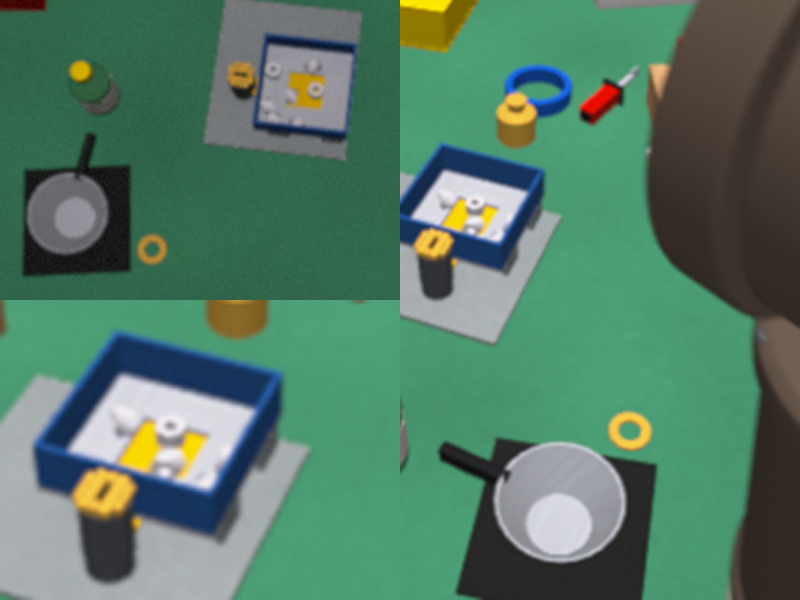

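Run:
```python
from h import *
a=cv2.imread("pics/top0.png")[:,:,::-1].astype(int);b=get_image("top").astype(int)
d=(np.abs(a-b).max(2)>45).astype(np.uint8)
n,l,s,c=cv2.connectedComponentsWithStats(d)
print([(s[i].tolist(),c[i].round().tolist()) for i in range(1,n) if s[i,4]>12])
sign_off()
```

```text
[([239, 131, 31, 39, 593], [252.0, 146.0]), ([268, 170, 21, 20, 300], [278.0, 179.0]), ([422, 199, 20, 18, 243], [431.0, 207.0]), ([153, 204, 9, 18, 71], [157.0, 212.0]), ([159, 207, 7, 15, 52], [162.0, 214.0]), ([370, 209, 47, 23, 356], [387.0, 219.0]), ([125, 225, 26, 38, 172], [133.0, 238.0]), ([140, 234, 33, 39, 189], [163.0, 258.0]), ([435, 243, 22, 18, 254], [445.0, 251.0]), ([210, 261, 10, 9, 66], [215.0, 265.0]), ([418, 260, 21, 50, 417], [428.0, 289.0]), ([239, 263, 9, 10, 69], [243.0, 267.0]), ([273, 262, 9, 9, 66], [277.0, 266.0]), ([299, 262, 10, 10, 68], [303.0, 266.0]), ([326, 268, 10, 9, 70], [330.0, 272.0]), ([0, 291, 5, 15, 51], [1.0, 297.0]), ([0, 324, 18, 36, 335], [6.0, 339.0]), ([0, 386, 33, 34, 307], [15.0, 406.0])]
the job is handed in; nothing more can be done
```

The job is done and handed in at about 62 s on the robot's clock, well inside the 192 s limit.

- **Gate:** I dropped the blade into the slot and turned the screw clockwise until the turning moment rose from about 0.04 to over 0.2 N·m, which I took as the stop. Yellow fills the drain hole in the pictures. The screwdriver stands back in its block.
- **Nuts:** I put all five loose nuts in the cup, then poured. Vertical force on the gripper fell from about 4 N to 1.9 N after the pour, which matches an empty cup. The last picture shows the cup empty and nuts in the hopper. A before/after comparison of the top view shows none on the bench that this camera can see.
- **Cup:** It stands upright within about 3 mm of the mat's centre, measured from both cameras. It had drooped in the grip by about 0.1 rad, so I levelled it before letting go.

**Checks that were weak or disagreed:**
- I could only make out five to seven nuts in the last picture, so "all seven in the hopper" rests on the force drop and the clear bench.
- I never measured the gate angle itself; closure is judged from the moment and the yellow in the drain hole.
- The two look-alike screwdrivers stood on the bench in the first pictures and were lying down at 3.5 s. My tool never came near them, so I think they toppled on their own at the start, but I left them as they lay.

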